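# Take the glue-up pile apart and press the doll's-house door

## Robot

A 7-joint arm with a two-finger parallel gripper is mounted at the origin on a cart in front of the work surface, level with it; the furniture and walls round the work are solid. World frame = base frame: x ahead of the robot, y to its left, z up, the work surface at z = 0. Lengths are in mm, angles in rad, forces in N, time in s.
With the tool pointing down it reaches from about 375 to 925 mm from the base axis. Payload 3.1 kg.
Tool frame: the origin (TCP) lies on the centre line of the jaws, within the pads' length; the fingertips stand 17 mm ahead of it and the grasp point (between the pads) lies 2 mm behind it (r.tip_reach is the distance from the TCP to the fingertips, in mm); z points along the fingers, y is the line along which they close (so a half turn about z gives the same grasp; the last joint's range is limited). The gripper opens to 85 mm and grips with 20 to 120 N. Pads are 22 mm wide; open, the fingers measure 114 mm over their backs; the gripper's body (76 mm by 85 mm) begins 54 mm behind the grasp point. The pads swing forward as they close: fully open they stand 13 mm farther back than shut.
Start: joints at [-1.391, 0.383, 0.044, 1.598, -0.018, 1.161, -0.05], TCP at [178.233, 625.088, 212.269] pointing down, gripper open.
Joint ranges: [-2.61, 2.61], [-0.41, 2.15], [-1.48, 1.57], [0, 2.5], [-1.57, 4.71], [0.05, 1.97], [-2.85, 2.85]. Speed limits (rad/s): [2.79, 2.79, 3.14, 3.14, 3.14, 3.14, 3.14].

## Interface

Orientations are given as a unit quaternion [w, x, y, z].
In Python, from workcell import sensors, vision, job, r gives the robot as it stands. The module is installed in compiled form; this text tells all that it offers.
- The arm moves only by the tool carry_out, never from a script. Its argument "targets" is a list of rows, each a list of 2 entries, a list of its own where there are three numbers: the shift along the tool's x, y, z scaled (see below), then the turn about the tool's z scaled (see below). A call has 1 to 10 rows; each row is the pose to reach, as a shift and turn from the pose commanded when the call began, along the tool's axes at that moment, turning the shorter way round; what a row does not reach only later rows make up. The controller multiplies each number of a shift by 80 mm and each number of a turn by 2 pi rad. A row lasts 1/8 s, in which the tool goes at most 62.5 mm and 10.7 degrees, less where a joint would pass 70% of its speed; a pose out of reach is approached as far as the arm can. A call with a number of a shift or a turn outside -1 to 1 is refused whole. A call with a gripper value outside its range is refused whole. "grip" is the finger opening in mm, from 0 to 85.4, set as the call begins (left out, the last holds). The fingers move at their own pace and stop on an object; "newtons" is the grip in N (left out, the last holds). Time passes only in rows, so rows that repeat a pose let the fingers close. It gives the time, the measured TCP pose, the force, the opening and the grip force at its end, in the units of the state.
- sensors.read_state(): the state, without advancing time (a new reading comes with each control period).
- vision.snapshot(name): name is "scene" or "top" or "wrist"; returns a dict with "frame" (384x512x3 uint8, red, green, blue), "mtx" (3x3 intrinsics, pixels), "world_from_camera" (4x4, takes a point from camera to world coordinates). Camera axes: x right, y down, z forward; pixel columns grow to the right and rows downward; lengths in mm; the calibration is good to about 2 mm. The wrist camera is an equidistant fisheye: a pixel r from the principal point sees the ray r / f radians off the axis. A picture is of the moment at which its call begins. There is no depth.
- job.sign_off(): hands the job in; it is judged then, once.
The state is a dict: "t": time; "joint_pos": joint angles; "joint_vel": joint speeds; "tau": joint torques, N m; "eef_pos": TCP position; "tool_rot": TCP orientation; "wrist_force": force on the tool from outside, world axes, zero at the start; "torque": the same for the moment, N m; "finger_gap": finger opening in mm; "grip_force": force on a finger pad.
Only numpy, scipy, OpenCV 4.12 (cv2) and the standard library are available. Lean on these libraries where they do the work, as an engineer would, in place of code of your own. Each camera call takes 0.05 s, during which the arm holds its last target. There are 200 camera calls.

## Task

The doll's-house window and door are piled up under a sanding block and a paint pot that served as makeshift weights. Take the pile apart from the top down: stand the yellow paint pot upright in the empty well of the wooden pot stand, lay the sanding block flat in its orange tray, and lay the window flat on the wire drying rack. Last, the door goes into the gluing press: with the weighted arm swung up until it stays up by itself, lay the door flat in the middle of the green bed with its length along the bed's length, and swing the arm down again so that its weight rests on the door.

Things in the scene. Friction and masses are not known exactly. Their poses are not given: they have to be found in the camera images.
- paint_pot: White acrylic paint pot with a yellow band, 36 mm in diameter, 42 mm tall; it stands on top of the pile. Origin: centre of its underside, z up its axis. Its lid (upper 12 mm) is the widest part.
- sanding_block: Red-brown sanding block, 48 (own x) x 68 (own y) x 24 mm (z); it lies second from the top, under the pot and on the window, its long side along the door's long side. Origin: centre of its underside.
- mini_window: White doll's-house window frame, flat, 70 (own x) x 60 (own y) x 6 mm (z), open panes, one bar along x in the middle. It lies crosswise on the door (its 60 mm measure runs along the door's 96 mm length). Origin: centre of its underside.
- mini_door: White doll's-house door with two blue panes, flat, 96 (own x) x 60 (own y) mm; the panel is 5 mm thick and a small brown knob rises to 10 mm above its underside. It lies on the bench at the bottom of the pile. Origin: centre of its underside.
- pot_stand: Fixed light-wood paint-pot stand, 200 (own x) x 68 (y) x 14 mm; three round wells in a row along x, 64 mm apart, each 54 mm in diameter, floor 4 mm above the underside. A red-banded and a blue-banded pot stand in the outer wells (tops 46 mm above the bench); the middle well is empty. Origin: centre of its underside, below the centre of the empty well.
- block_tray: Fixed shallow orange tray, home of the sanding block: outside 78 (own x) x 98 (own y) x 9 mm, walls 5 mm thick (inside 68 x 88 mm), floor 5 mm above the underside. Origin: centre of its underside. The block's long side goes along the tray's long side (y).
- drying_rack: Fixed wire drying rack, 128 (own x) x 108 (own y) mm, its wires' top is 22 mm above the bench. Origin: centre of its underside. The window goes in the middle, either way round.
- press: Gluing press (fixed): ply base 176 (own x) x 124 (y) x 12 mm, origin: centre of its underside. Green bed 76 (x) x 110 (y) mm centred at own x = -30 mm, y = 0, top at z = 14 mm; the door goes there, length along the press's y. Hinge of the blue arm: along y at own x = +68, z = 40 mm. Down, the arm lies along -x; a 38 mm steel weight with a rubber foot, 98 mm from the hinge, meets the bed's centre.
- press_arm (a joint): Angle of the press's arm, rad: 0 down on the bare bed (as found), about 0.06 with its foot on the door's panel, 1.57 upright, 1.9 leaning back on its stop. Damped hinge: released beyond 1.7 it leans back and stays open; released below 1.4 it sinks softly down by its weight, in about a second. Lifting it at the grip takes 2 to 3 N.
- press_grip (a point): Centre of the black cross grip at the tip of the press's arm, 145 mm from the hinge: a round bar 12 mm thick, 36 mm long along the press's y, to be pinched over its two ends from above. 40 mm above the bench when the arm is down, 185 mm when upright. The arm between the ends is 12 mm wide.
Mind the look-alikes: they are no part of the job. Leave any pink or purple look-alike of the mini_window alone.

How it is judged:
By the outcome, as a careful person would: the job done as asked, in the order asked, and still so for the second after the job is handed in, with the robot touching nothing.
It also fails if it takes over 147 s, if anything falls off the work surface, if the arm or the gripper's body presses on something with over 40 N, if the wrist force passes 120 N, or if a joint passes its speed limit or range.

## Working session

There is one attempt and no reset: what is moved stays moved. The work goes in short steps, Python scripts to look and compute and a tool call to move; the robot and the scene stay as the last step left them, time stands still between calls to the robot, and variables do not carry over. Pictures are saved under pics/ and viewed, at most 14 in all, crops included, and the job is handed in when it is done.

Besides the shell and the picture viewer there is one more tool, called after "Emit:" as name(argument=value, ...), one argument or row to a line, values as JSON. carry_out: Moves the arm, as the interface text tells. Its arguments: {"type":"object","properties":{"targets":{"type":"array"},"grip":{"type":"number"},"newtons":{"type":"number"}},"required":["targets"]}

```bash
mkdir -p pics; python3 - <<'E'
from workcell import sensors, vision, job, r
import cv2,numpy as np
for n in ("scene","top"):
    s=vision.snapshot(n); cv2.imwrite(f"pics/{n}0.png",s["frame"][:,:,::-1]); np.savez(f"{n}0.npz",**s)
    print(n,s["mtx"].round(1).tolist(),s["world_from_camera"].round(3).tolist())
print(sensors.read_state())
E
```

```text
scene [[389.6, 0.0, 256.1], [0.0, 389.6, 191.9], [0.0, 0.0, 1.0]] [[0.897, -0.322, 0.305, 238.451], [-0.443, -0.622, 0.646, -668.507], [-0.018, -0.714, -0.7, 732.87], [0.0, 0.0, 0.0, 1.0]]
top [[350.4, 0.0, 258.5], [0.0, 350.4, 196.1], [0.0, 0.0, 1.0]] [[-0.006, -0.987, 0.163, 351.807], [-1.0, 0.008, 0.007, -23.259], [-0.008, -0.163, -0.987, 1213.892], [0.0, 0.0, 0.0, 1.0]]
{'t': 0.1, 'joint_pos': array([-1.39082159,  0.3837859 ,  0.04385809,  1.59943471, -0.01791069,
        1.16119001, -0.04992304]), 'joint_vel': array([ 0.00021059, -0.00316537, -0.00016205, -0.00348161, -0.00096492,
        0.00169576,  0.00058697]), 'tau': array([ 2.78973159e-03, -4.34723961e+01,  1.02957174e+00, -2.50457203e+01,
        1.09459614e-02,  5.31896629e-03, -2.57265287e-05]), 'eef_pos': array([178.00557002, 624.20722395, 210.98382459]), 'tool_rot': array([-1.04811547e-04,  1.38425160e-01,  9.90372155e-01, -1.20803949e-03]), 'wrist_force': array([-7.17932905e-01, -1.32283636e-01, -2.59676052e-04]), 'torque': array([-0.00522766,  0.03025681,  0.00309648]), 'grip_force': 0.0, 'finger_gap': 85.47247185545086}
```

```bash
python3 -c "
import cv2
a=cv2.imread('pics/top0.png');cv2.imwrite('pics/top0b.png',cv2.resize(a,(800,600),interpolation=cv2.INTER_CUBIC))
a=cv2.imread('pics/scene0.png');cv2.imwrite('pics/scene0b.png',cv2.resize(a,(800,600),interpolation=cv2.INTER_CUBIC))"
```

```text
(no output)
```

View pics/top0b.png

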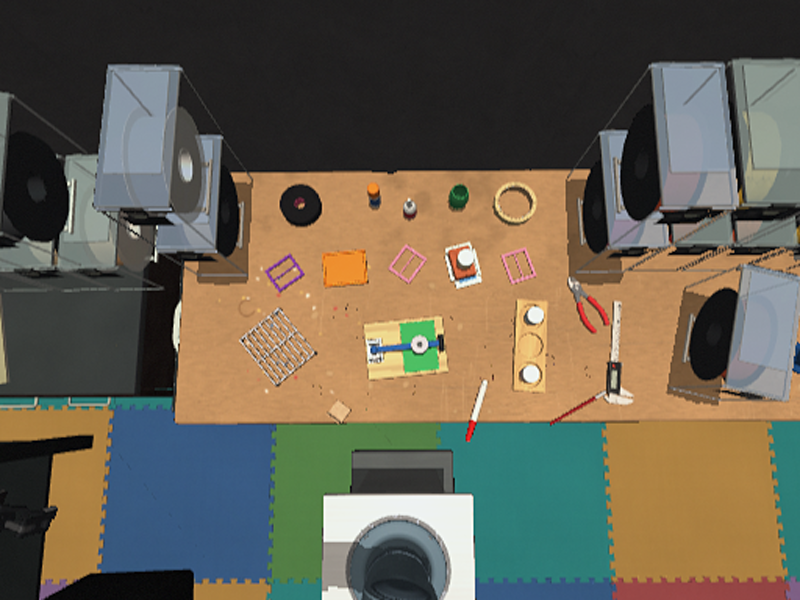

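View pics/scene0b.png

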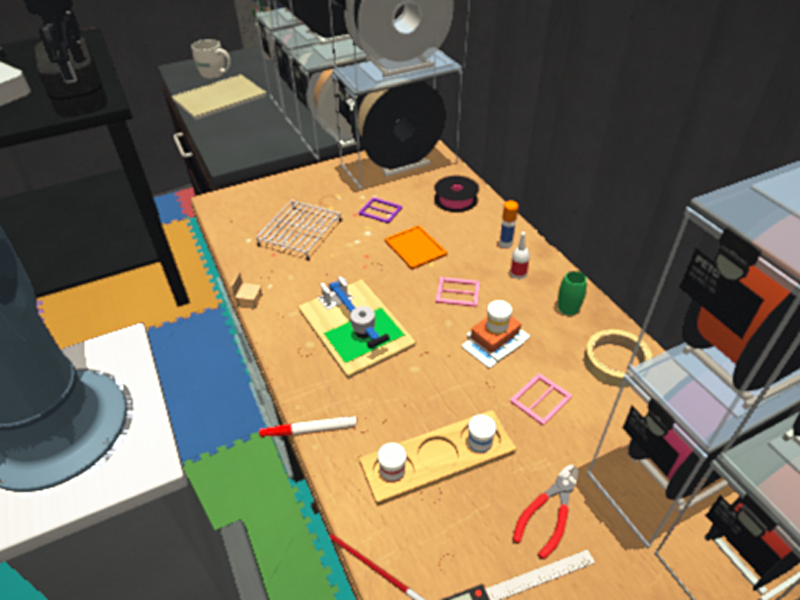

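Top view (800-px scale): the pile is at (463,262), the orange tray (345,268), the rack (278,346), the press (405,347) with its hinge to the left and grip to the right, and the stand (530,345) with the empty well in the middle. Look-alikes are the purple frame (284,272) and the pink ones (408,263) and (519,266). The scene view agrees. Next I measure by colour masks.

```bash
cat > h.py <<'E'
import numpy as np, cv2, sys
from scipy.spatial.transform import Rotation as Ro
def rays(s,px,fish=False):
    K=s["mtx"]; px=np.atleast_2d(px).astype(float)
    d=np.c_[(px[:,0]-K[0,2])/K[0,0],(px[:,1]-K[1,2])/K[1,1],np.ones(len(px))]
    if fish:
        t=np.hypot(d[:,0],d[:,1])+1e-12
        d=np.c_[d[:,:2]*(np.sin(t)/t)[:,None],np.cos(t)]
    T=np.asarray(s["world_from_camera"]); return T[:3,3],d@T[:3,:3].T
def onz(s,px,z,fish=False):
    o,d=rays(s,px,fish); return (o+d*((z-o[2])/d[:,2])[:,None])[:,:2]
def rect(s,mask,z,fish=False):
    "largest blob -> rectangle on plane z: centre, sizes, angle of long side (deg)"
    mask=cv2.morphologyEx(mask.astype(np.uint8),cv2.MORPH_OPEN,np.ones((2,2),np.uint8))
    c=max(cv2.findContours(mask,cv2.RETR_EXTERNAL,cv2.CHAIN_APPROX_NONE)[0],key=cv2.contourArea)
    w=onz(s,c[:,0,:],z,fish).astype(np.float32)
    (cx,cy),_,_=R=cv2.minAreaRect(w); b=cv2.boxPoints(R); e=[b[1]-b[0],b[2]-b[1]]
    l=max(e,key=np.linalg.norm); sh=min(e,key=np.linalg.norm)
    return np.round([cx,cy,np.linalg.norm(l),np.linalg.norm(sh),np.degrees(np.arctan2(l[1],l[0]))%180],1)
def hsv(s): return cv2.cvtColor(s["frame"],cv2.COLOR_RGB2HSV)
def rng(H,lo,hi,box=None):
    m=cv2.inRange(H,np.array(lo),np.array(hi))
    if box is not None:
        k=np.zeros_like(m);x0,y0,x1,y1=[int(v) for v in box];k[y0:y1,x0:x1]=1;m=m*k
    return m>0
def need(st,xyz,yaw=None):
    "shift (scaled) along tool axes from measured pose to xyz; yaw = world angle (deg) of tool y, mod 180"
    q=st["tool_rot"]; R=Ro.from_quat([q[1],q[2],q[3],q[0]]).as_matrix()
    sh=R.T@(np.asarray(xyz)-st["eef_pos"])/80
    now=np.degrees(np.arctan2(R[1,1],R[0,1])); t=0
    if yaw is not None: t=-((yaw-now+90)%180-90)/360
    print("shift",sh.round(3),"turn",round(t,4),"yaw now",round(now,1),"pos",st["eef_pos"].round(1),"t",round(st["t"],1))
E
python3 - <<'E'
from h import *
L=lambda n:dict(np.load(f"{n}0.npz"))
t=L("top");s=L("scene");f=.64
Ht,Hs=hsv(t),hsv(s)
B=lambda *b:[v*f for v in b]
print("tray",rect(t,rng(Ht,(8,180,120),(20,255,255),B(310,240,380,295)),9),rect(s,rng(Hs,(8,180,120),(20,255,255),B(375,215,455,275)),9))
G=((45,100,60),(80,255,255))
print("bed",rect(t,rng(Ht,*G,B(360,310,450,385)),14),rect(s,rng(Hs,*G,B(295,290,415,380)),14))
W=((15,60,120),(30,190,255))
for n,b in (("press",(355,310,455,385)),("stand",(508,292,552,398))): print(n,rect(t,rng(Ht,*W,B(*b)),13))
W2=((0,0,150),(180,60,255))
print("redpot/blue",rect(t,rng(Ht,*W2,B(518,300,548,330)),46),rect(t,rng(Ht,*W2,B(516,360,546,390)),46))
print("rack",rect(t,cv2.dilate(rng(Ht,(0,0,90),(180,60,255),B(232,300,325,390)).astype(np.uint8),np.ones((3,3))),22))
R_=((0,120,60),(10,255,255))
print("block",rect(t,rng(Ht,*R_,B(440,235,490,295)),35),rect(s,rng(Hs,*R_,B(460,300,530,365)),35))
print("pot",rect(t,rng(Ht,*W2,B(452,244,475,272)),77))
print("door",rect(t,rng(Ht,(0,0,150),(120,90,255),B(436,235,490,295)),5))
for p in [(284,272),(408,263),(519,266)]: print("frame",onz(t,np.array([p])*f,5))
print("grip",onz(t,np.array([[441,343]])*f,40),"hinge",onz(t,np.array([[375,350]])*f,40))
E
```

```text
tray [637.2 116.1  98.   77.4  94.9] [642.6 111.3 105.2  81.9  94.7]
bed [430.4 -53.1  75.2  48.1  95.9] [440.5 -54.1  73.7  56.7  95.7]
press [459.5 -17.6 217.8 161.6  89.6]
stand [ 465.2 -293.   233.1   93.8  177.8]
redpot/blue [ 522.7 -301.1   34.4   30.2  177.5] [ 396.  -285.3   33.3   29.7  177.6]
rack [461.3 260.5 141.8 121.1  40. ]
block [ 641.4 -146.3   65.8   47.4   13.7] [ 643.5 -156.4   76.5   52.3   13.7]
pot [ 644.  -151.3   34.6   33.4  178.7]
door [ 643.1 -151.3  100.    70.5   12.1]
frame [[632.86184146 256.0586722 ]]
frame [[651.44906929 -25.00612734]]
frame [[ 642.377098  -276.0032673]]
grip [[465.67219187 -94.49359611]] hinge [[451.6345085  47.3210494]]
```

Emit:
carry_out(
  targets=[
    [[0,0,0],0],
  ],
)

```text
t: 0.22
eef_pos: [178.1, 624.6, 211.5]
tool_rot: [-0.0, 0.138, 0.99, -0.001]
wrist_force: [0.2, 0.3, 0.3]
finger_gap: 85.3
grip_force: 0.0
```

Emit:
carry_out(
  targets=[
    [[-0.5,-0.5,0],0],
    [[-1,-1,0],0],
  ],
)

```text
t: 0.48
eef_pos: [233.4, 525.4, 211.8]
tool_rot: [0.0, 0.137, 0.991, -0.0]
wrist_force: [1.6, 0.0, -0.4]
finger_gap: 85.4
grip_force: 0.0
```

Emit:
carry_out(
  targets=[
    [[-0.5,-0.5,0],0],
    [[-1,-1,0],0],
  ],
)

```text
t: 0.72
eef_pos: [289.1, 425.6, 212.3]
tool_rot: [0.0, 0.138, 0.99, 0.0]
wrist_force: [1.0, -0.8, 0.3]
finger_gap: 85.2
grip_force: 0.0
```

Emit:
carry_out(
  targets=[
    [[-0.5,-0.5,0],0],
    [[-1,-1,0],0],
  ],
)

```text
t: 0.98
eef_pos: [344.0, 326.7, 212.4]
tool_rot: [0.0, 0.138, 0.99, 0.0]
wrist_force: [0.4, 0.5, 0.1]
finger_gap: 85.1
grip_force: 0.0
```

Emit:
carry_out(
  targets=[
    [[-0.5,-0.5,0],0],
    [[-1,-1,0],0],
  ],
)

```text
t: 1.23
eef_pos: [398.9, 227.9, 212.5]
tool_rot: [0.0, 0.138, 0.99, 0.0]
wrist_force: [0.9, -0.1, -0.9]
finger_gap: 85.5
grip_force: 0.0
```

Emit:
carry_out(
  targets=[
    [[-0.5,-0.5,0],0],
    [[-1,-1,0],0],
  ],
)

```text
t: 1.48
eef_pos: [453.9, 129.1, 212.5]
tool_rot: [0.0, 0.138, 0.99, 0.0]
wrist_force: [0.2, 0.6, 0.5]
finger_gap: 85.4
grip_force: 0.0
```

Emit:
carry_out(
  targets=[
    [[-0.5,-0.5,0],0],
    [[-1,-1,0],0],
    [[-1,-1,0],0],
  ],
)

```text
t: 1.85
eef_pos: [509.9, 25.8, 212.8]
tool_rot: [0.001, 0.144, 0.99, -0.001]
wrist_force: [-0.8, 0.4, -0.2]
finger_gap: 85.6
grip_force: 0.0
```

```bash
python3 - <<'E'
from workcell import sensors, vision, job, r
from h import *
need(sensors.read_state(),(642,-151,212),104)
s=vision.snapshot("wrist"); cv2.imwrite("pics/w1.png",s["frame"][:,:,::-1]); np.savez("w1.npz",**s)
print(s["mtx"],s["world_from_camera"].round(2))
E
```

```text
shift [-2.211 -1.649  0.019] turn -0.0848 yaw now 73.5 pos [509.9  25.8 212.8] t 1.9
[[297.31863964   0.         256.12872829]
 [  0.         297.31863964 192.90231015]
 [  0.           0.           1.        ]] [[ 2.8000e-01  9.3000e-01  2.5000e-01  4.4682e+02]
 [ 9.6000e-01 -2.7000e-01 -8.0000e-02  4.4860e+01]
 [-0.0000e+00  2.6000e-01 -9.7000e-01  3.7414e+02]
 [ 0.0000e+00  0.0000e+00  0.0000e+00  1.0000e+00]]
```

View pics/w1.png

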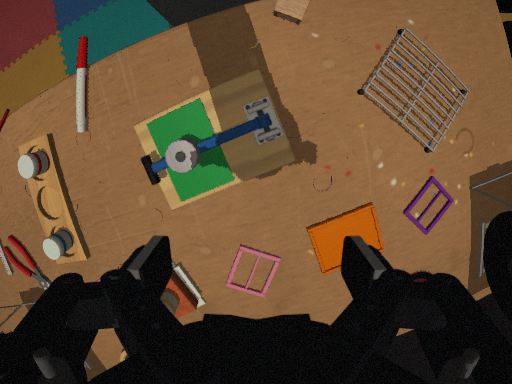

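The wrist view shows the bed with corners (147,137), (207,98), (243,178), (187,203), the tray centred near (345,238), the rack near (414,90), the stand near (50,200) and the pile at (180,290).

Emit:
carry_out(
  targets=[
    [[-0.5,-0.4,0],0],
    [[-1,-0.8,0],0],
  ],
)

```text
t: 2.15
eef_pos: [568.0, -49.1, 212.0]
tool_rot: [-0.0, 0.136, 0.991, 0.001]
wrist_force: [1.0, 0.1, 0.1]
finger_gap: 85.3
grip_force: 0.0
```

Emit:
carry_out(
  targets=[
    [[-0.45,-0.4,0],0],
    [[-0.8,-0.8,0],0],
    [[-0.8,-0.8,0],0],
  ],
)

```text
t: 2.52
eef_pos: [611.7, -133.7, 212.0]
tool_rot: [-0.0, 0.14, 0.99, -0.001]
wrist_force: [-0.0, -0.7, 0.2]
finger_gap: 85.6
grip_force: 0.0
```

Emit:
carry_out(
  targets=[
    [[0,0,0],-0.025],
    [[0,0,0],-0.05],
    [[0,0,0],-0.075],
    [[0,0,0],-0.083],
    [[0,0,0],-0.083],
  ],
)

```text
t: 3.15
eef_pos: [611.3, -127.5, 211.9]
tool_rot: [-0.0, -0.123, 0.992, 0.001]
wrist_force: [-0.5, 0.1, -0.0]
finger_gap: 85.0
grip_force: 0.0
```

```bash
python3 - <<'E'
from workcell import sensors, vision, job, r
from h import *
w=dict(np.load("w1.npz")); H=hsv(w)
print("tray",rect(w,rng(H,(8,180,100),(20,255,255),(295,190,395,280)),9,True))
bed=rng(H,(45,100,40),(80,255,255),(135,85,255,215))
k=max(cv2.findContours(bed.astype(np.uint8),cv2.RETR_EXTERNAL,cv2.CHAIN_APPROX_NONE)[0],key=cv2.contourArea)
print("bed",rect(w,bed,14,True))
rk=onz(w,[(401,30),(466,92),(428,150),(361,92)],22,True);print("rack",rk.mean(0),np.linalg.norm(np.diff(rk,axis=0),axis=1),np.degrees(np.arctan2(*(rk[1]-rk[0])[::-1])))
g=onz(w,[(152,169)],40,True);hg=onz(w,[(264,121)],40,True);print("grip",g,"hinge",hg,np.linalg.norm(g-hg),np.degrees(np.arctan2(*(hg-g)[0][::-1])))
print("base corners",onz(w,[(134,124),(262,70),(297,158),(175,208)],12,True).round().tolist())
print("stand corners",onz(w,[(18,150),(49,135),(88,258)],14,True).round().tolist())
need(sensors.read_state(),(642,-151,212),104)
s=vision.snapshot("wrist"); cv2.imwrite("pics/w2.png",s["frame"][:,:,::-1]); np.savez("w2.npz",**s)
E
```

```text
tray [644.3 119.7  98.2  79.8  94.8]
bed [436.2 -49.6  75.2  48.7  95.5]
rack [466.12176396 255.95397691] [128.3593258  107.10491698 122.4834543 ] 40.86215915835346
grip [[469.76210093 -91.94322673]] hinge [[456.26433093  50.56152756]] 143.1425680558541 95.41080104609196
base corners [[409.0, -107.0], [396.0, 66.0], [512.0, 77.0], [530.0, -92.0]]
stand corners [[368.0, -319.0], [372.0, -245.0], [566.0, -262.0]]
shift [-0.3   -0.378 -0.002] turn 0.0004 yaw now 104.1 pos [ 611.3 -127.5  211.9] t 3.1
```

View pics/w2.png

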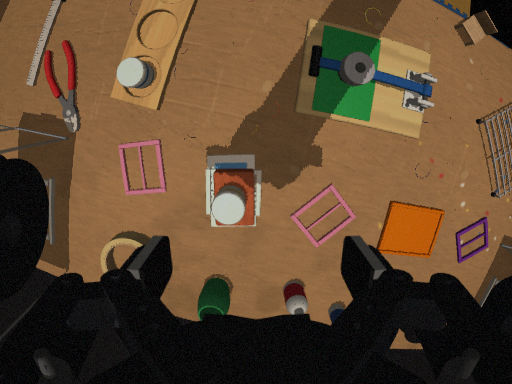

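The wrist view shows the pot lid at (229,208), the block around (235,197), the window and door beneath it, and the empty well at (157,30).

```bash
python3 - <<'E'
from workcell import sensors, vision, job, r
from h import *
w=dict(np.load("w2.npz")); H=hsv(w)
lid=rng(H,(0,0,130),(180,70,255),(210,186,248,226))
print("lid",rect(w,lid,77,True))
print("lid moments",onz(w,[np.array(np.nonzero(lid))[::-1].mean(1)],77,True), np.array(np.nonzero(lid))[::-1].mean(1), lid.sum())
print("block",rect(w,rng(H,(0,120,40),(12,255,255),(205,160,262,232)),35,True))
print("tray",rect(w,rng(H,(8,180,100),(20,255,255),(370,190,450,262)),9,True))
lid2=rng(H,(0,0,130),(180,70,255),(115,55,152,92))
print("red pot",rect(w,lid2,46,True), "well",onz(w,[(157,30)],14,True))
st=sensors.read_state(); need(st,(643,-152,110),104); need(st,(643,-152,67),104)
E
```

```text
lid [ 649.5 -148.1   37.9   36.1   13.5]
lid moments [[ 648.67440788 -150.39522058]] [225.88853503 208.29193206] 942
block [ 648.1 -144.1   68.1   46.3   14. ]
tray [644.3 120.  100.5  78.8  95. ]
red pot [ 528.9 -296.7   34.7   34.1  164.8] well [[ 467.63082848 -290.02029452]]
shift [-0.31  -0.389  1.274] turn 0.0003 yaw now 104.1 pos [ 611.4 -128.   212. ] t 3.2
shift [-0.311 -0.39   1.812] turn 0.0003 yaw now 104.1 pos [ 611.4 -128.   212. ] t 3.2
```

Emit:
carry_out(
  targets=[
    [[-0.2,-0.18,0.4],0],
    [[-0.394,-0.364,0.8],0],
    [[-0.394,-0.364,0.9],0],
    [[-0.394,-0.364,0.9],0],
  ],
)

```text
t: 3.7
eef_pos: [648.4, -150.3, 139.7]
tool_rot: [-0.001, -0.122, 0.993, 0.001]
wrist_force: [0.7, -1.0, -0.7]
finger_gap: 85.4
grip_force: 0.0
```

```bash
python3 - <<'E'
from workcell import sensors, vision, job, r
from h import *
w=vision.snapshot("wrist"); H=hsv(w); cv2.imwrite("pics/w3.png",w["frame"][:,:,::-1]); np.savez("w3.npz",**w)
lid=rng(H,(0,0,110),(180,70,255))
n,lab,stt,cen=cv2.connectedComponentsWithStats(lid.astype(np.uint8))
for i in np.argsort(-stt[1:,4])[:5]+1: print(stt[i],cen[i],onz(w,[cen[i]],77,True))
red=rng(H,(0,120,40),(12,255,255)); print("block",rect(w,red,35,True))
need(sensors.read_state(),(649,-148.5,67),104)
E
```

```text
[ 223  134   62   92 2971] [249.54325143 183.33658701] [[ 636.72025411 -158.18261012]]
[113  11  36  36 979] [130.15015322  28.40143003] [[ 535.58520488 -281.39442457]]
[  8   0  27  58 423] [20.25059102 28.24586288] [[ 539.01446969 -409.87545884]]
[286 154   8  58 281] [289.76512456 180.84697509] [[ 627.25121829 -128.38542746]]
[ 30 168   5  78 192] [ 31.54166667 203.96875   ] [[ 707.06425023 -363.14926034]]
block [ 648.9 -144.1   68.2   46.3   15.4]
shift [-0.005  0.025  0.923] turn -0.0 yaw now 104.0 pos [ 649.1 -150.6  140.9] t 3.8
```

View pics/w3.png

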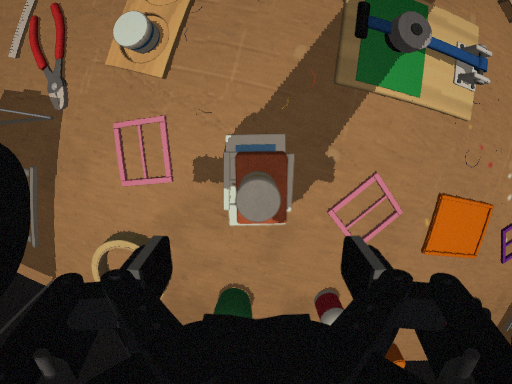

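Pot lid centre is near (258,198) and midway between the fingertips (160 and 355).

```bash
python3 - <<'E'
from h import *
w=dict(np.load("w3.npz")); g=cv2.cvtColor(w["frame"],cv2.COLOR_RGB2GRAY)[160:235,220:300]
H=hsv(w); m=rng(H,(0,0,60),(180,70,255),(236,165,284,225))
c=max(cv2.findContours(m.astype(np.uint8),cv2.RETR_EXTERNAL,cv2.CHAIN_APPROX_NONE)[0],key=cv2.contourArea)
print(cv2.boundingRect(c),cv2.minEnclosingCircle(c)); 
for p in [(258,198),(256,198)]: print(onz(w,[p],77,True))
print(cv2.HoughCircles(cv2.GaussianBlur(g,(3,3),0),cv2.HOUGH_GRADIENT,1,8,param1=80,param2=12,minRadius=17,maxRadius=26))
E
```

```text
(236, 172, 45, 53) ((253.5, 200.2058868408203), 29.536691665649414)
[[ 646.59059765 -148.96334492]]
[[ 646.96805503 -150.48555409]]
[[[37.5 41.5 22.1]]]
```

Emit:
carry_out(
  targets=[
    [[0,0,0.4],0],
    [[0,0,0.8],0],
    [[0,0,0.92],0],
    [[0,0,0.92],0],
  ],
)

```text
t: 4.25
eef_pos: [649.5, -151.1, 67.5]
tool_rot: [0.0, -0.122, 0.993, 0.0]
wrist_force: [0.2, 0.2, -0.2]
finger_gap: 85.4
grip_force: 0.0
```

Emit:
carry_out(
  targets=[
    [[0,0,0],0],
    [[0,0,0],0],
    [[0,0,0],0],
    [[0,0,0],0],
    [[0,0,0],0],
    [[0,0,0],0],
  ],
  grip=25,
  newtons=30,
)

```text
t: 5.0
eef_pos: [649.2, -151.3, 66.6]
tool_rot: [-0.0, -0.122, 0.993, 0.0]
wrist_force: [-0.1, -0.6, -0.3]
finger_gap: 25.1
grip_force: 0.0
```

```bash
python3 - <<'E'
from workcell import sensors, vision, job, r
from h import *
w=vision.snapshot("wrist"); np.savez("w4.npz",**w)
s=vision.snapshot("scene"); np.savez("s4.npz",**s)
a=cv2.resize(w["frame"][120:300,170:350],(400,400)); b=cv2.resize(s["frame"][150:260,270:380],(400,400))
cv2.imwrite("pics/w4.png",np.hstack([a,b])[:,:,::-1])
E
```

```text
(no output)
```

View pics/w4.png

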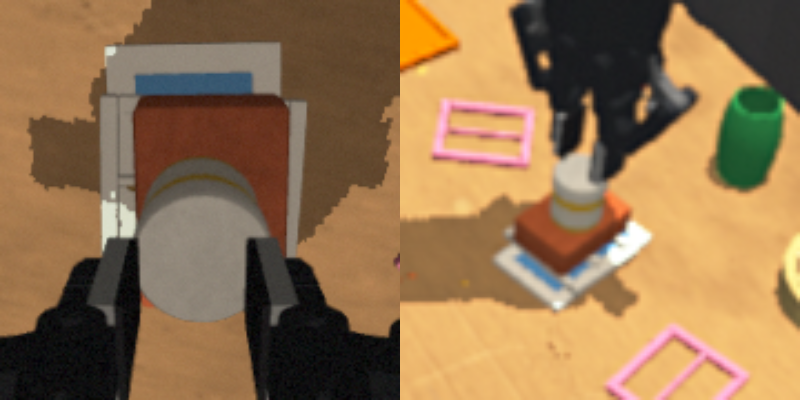

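Both crops show the fingers beside the lid, but it is unclear whether they touch it. I project the TCP into the picture to check.

```bash
python3 - <<'E'
from workcell import sensors, vision, job, r
from h import *
w=dict(np.load("w4.npz")); T=w["world_from_camera"];K=w["mtx"]
st=sensors.read_state(); p=st["eef_pos"]; print(p,st["finger_gap"],st["grip_force"],r.tip_reach)
def proj(P):
    c=np.linalg.inv(T)@np.r_[P,1]; t=np.arctan2(np.hypot(c[0],c[1]),c[2]); u=c[:2]/np.hypot(c[0],c[1])*t*K[0,0]; return (u+K[:2,2])
crop=lambda q:((q-[170,120])*400/180).round()
for z in (50,66,77): print(z,crop(proj([p[0],p[1],z])))
# lid circle in crop: centre (200,252) radius 65 -> solve
for c in [(203,247)]:
    px=np.array(c)*180/400+[170,120]
    for z in (60,77,90): print(z,onz(w,[px],z,True), onz(w,[px+[65*.45,0]],z,True)-onz(w,[px-[65*.45,0]],z,True))
s=dict(np.load("s4.npz"));
Ts=np.linalg.inv(s["world_from_camera"])
for P in ([649,-150,77],[649,-150,35],p):
    c=(Ts@np.r_[P,1])[:3]; q=s["mtx"]@c/c[2]; print("scene crop",(q[:2]-[270,150])*400/110+[400,0])
E
```

```text
[ 649.1650873  -151.36008262   66.56876445] 25.117149567093968 0.0 17.0
50 [191. 222.]
66 [191. 243.]
77 [191. 259.]
60 [[ 651.95447522 -147.27645521]] [[-8.55451848 34.7589669 ]]
77 [[ 645.2477507  -149.28358737]] [[-7.68934565 31.24357164]]
90 [[ 640.11907901 -150.81845314]] [[-7.0277429  28.55532821]]
scene crop [581.40407735 173.08413528]
scene crop [575.34623201 217.21604045]
scene crop [581.21760723 185.54918517]
```

```bash
python3 - <<'E'
from workcell import sensors, vision, job, r
from h import *
w=dict(np.load("w4.npz")); T=w["world_from_camera"];K=w["mtx"]
st=sensors.read_state(); p=st["eef_pos"];q=st["tool_rot"];R=Ro.from_quat([q[1],q[2],q[3],q[0]]).as_matrix()
def pw(P):
    c=np.linalg.inv(T)@np.r_[P,1]; t=np.arctan2(np.hypot(c[0],c[1]),c[2]); u=c[:2]/np.hypot(c[0],c[1])*t*K[0,0]; return (u+K[:2,2]-[190,140])*5
s=dict(np.load("s4.npz"));Ts=np.linalg.inv(s["world_from_camera"])
def ps(P):
    c=(Ts@np.r_[P,1])[:3]; q=s["mtx"]@c/c[2]; return (q[:2]-[290,160])*8
a=cv2.resize(w["frame"][140:240,190:270],(400,500),interpolation=cv2.INTER_CUBIC); b=cv2.resize(s["frame"][160:222,290:340],(400,496),interpolation=cv2.INTER_CUBIC)
b=np.vstack([b,b[:4]])
for y,col in ((-12.5,(255,0,0)),(12.5,(0,255,0))):
    for x in (-11,11):
        for im,f in ((a,pw),(b,ps)):
            P=[f(p+R@[x,y,z]) for z in (17,0)]
            cv2.line(im,*[tuple(int(v) for v in k) for k in P],col,1)
for im,f in ((a,pw),(b,ps)):
  for z,col in ((77,(0,0,255)),(65,(255,0,255)),(35,(0,255,255))):
    pts=np.array([f([649+18*np.cos(t),-150+18*np.sin(t),z]) for t in np.linspace(0,6.28,40)]).astype(int); cv2.polylines(im,[pts],True,col,1)
cv2.imwrite("pics/w5.png",np.hstack([a,b])[:,:,::-1])
E
```

```text
(no output)
```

View pics/w5.png

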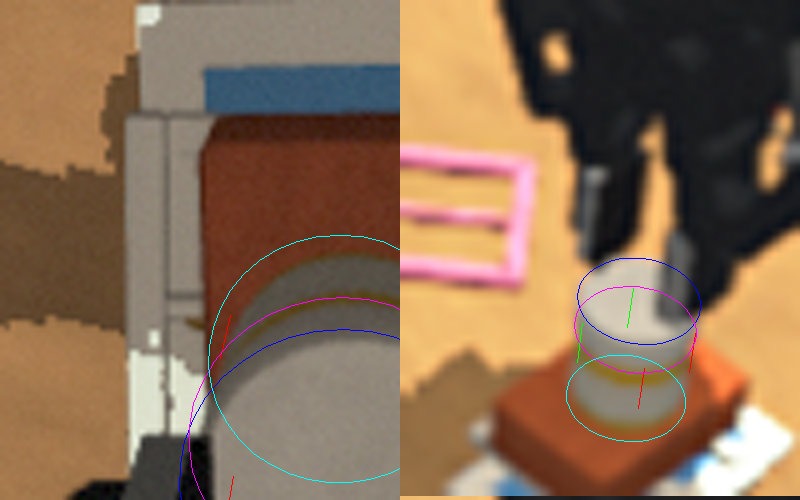

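```bash
python3 - <<'E'
from h import *
w=dict(np.load("w4.npz"));s=dict(np.load("s4.npz"))
def tri(a,b):
    o1,d1=rays(w,[a],True);o2,d2=rays(s,[b]);d1=d1[0]/np.linalg.norm(d1);d2=d2[0]/np.linalg.norm(d2)
    t=np.linalg.lstsq(np.c_[d1,-d2],o2-o1,rcond=None)[0];P,Q=o1+d1*t[0],o2+d2*t[1];return P.round(1),Q.round(1)
for b in ((323,200),(325,200),(327,201)):
    print(tri((232,227),b),tri((225,227),b))
w3=dict(np.load("w3.npz"))
# finger tips open in w3: inner edges ~ (171,238),(341,238)
for z in (123,136,150): print(z,onz(w3,[(171,238),(341,238)],z,True),np.linalg.norm(np.diff(onz(w3,[(171,238),(341,238)],z,True),axis=0)))
E
```

```text
(array([ 643.9, -165.5,   84. ]), array([ 646.1, -166.2,   84.9])) (array([ 643. , -169. ,   88.6]), array([ 643.7, -169.2,   88.9]))
(array([ 645. , -165.5,   81.3]), array([ 651. , -167.3,   83.7])) (array([ 644.1, -169.1,   85.7]), array([ 648.6, -170.3,   87.6]))
(array([ 647.6, -165.4,   74.9]), array([ 656.6, -168.2,   78.6])) (array([ 646.7, -169.1,   79.5]), array([ 654. , -171.3,   82.6]))
123 [[ 675.20085251 -202.28646208]
 [ 647.7680343   -91.55582343]] 114.07819182698849
136 [[ 668.63487999 -199.65309852]
 [ 643.20265432  -96.99771074]] 105.75881402273366
150 [[ 661.56383266 -196.81716853]
 [ 638.28609126 -102.85820475]] 96.79948407969003
```

The tips triangulate to about z = 82 and open tips in the wrist view are also high, so they stand roughly 29 mm farther back than the stated reach implies. The fingers closed above the lid without touching it. I reopen, go lower and regrip.

Emit:
carry_out(
  targets=[
    [[0,0,0],0],
    [[0,0,0],0],
    [[0,0,0],0],
    [[0,0,0.1],0],
    [[0,0,0.2],0],
    [[0,0,0.2],0],
  ],
  grip=56,
)

```text
t: 5.85
eef_pos: [648.0, -151.0, 49.1]
tool_rot: [-0.001, -0.122, 0.993, 0.0]
wrist_force: [-0.1, -0.3, 0.3]
finger_gap: 55.8
grip_force: 0.0
```

Emit:
carry_out(
  targets=[
    [[0,0,0],0],
    [[0,0,0],0],
    [[0,0,0],0],
    [[0,0,0],0],
    [[0,0,0],0],
  ],
  grip=28,
  newtons=25,
)

```text
t: 6.48
eef_pos: [649.3, -151.4, 50.8]
tool_rot: [0.0, -0.122, 0.993, -0.0]
wrist_force: [-0.4, 0.3, -0.0]
finger_gap: 34.6
grip_force: 25.0
```

```bash
python3 - <<'E'
from workcell import sensors, vision, job, r
from h import *
w=vision.snapshot("wrist"); np.savez("w6.npz",**w)
s=vision.snapshot("scene"); np.savez("s6.npz",**s)
a=cv2.resize(w["frame"][140:240,190:290],(400,400),interpolation=cv2.INTER_CUBIC); b=cv2.resize(s["frame"][160:222,290:352],(400,400),interpolation=cv2.INTER_CUBIC)
cv2.imwrite("pics/w6.png",np.hstack([a,b])[:,:,::-1])
st=sensors.read_state();print(st["finger_gap"],st["grip_force"],st["eef_pos"])
E
```

```text
34.42447251940534 24.988673329353333 [ 649.3633824  -151.44328572   50.81379163]
```

View pics/w6.png

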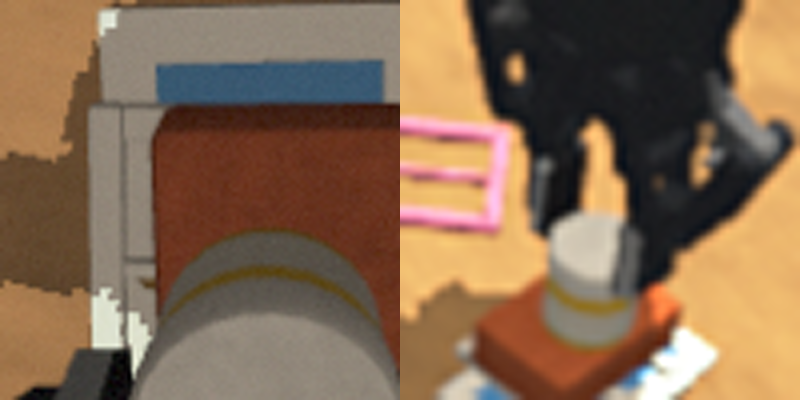

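Gripped: opening 34.5 mm at 25 N, with the pads round the lid. Lift and carry it to the stand.

Emit:
carry_out(
  targets=[
    [[0,0,-0.3],0],
    [[0,0,-0.7],0],
    [[0,0,-1],0],
  ],
)

```text
t: 6.95
eef_pos: [649.4, -151.5, 131.9]
tool_rot: [0.0, -0.121, 0.993, -0.0]
wrist_force: [-0.9, 0.3, -1.1]
finger_gap: 34.6
grip_force: 25.1
```

Emit:
carry_out(
  targets=[
    [[0.45,-0.18,0],0],
    [[0.9,-0.37,0],0],
  ],
)

```text
t: 7.2
eef_pos: [586.3, -197.5, 131.1]
tool_rot: [0.0, -0.122, 0.992, -0.0]
wrist_force: [-0.3, -0.7, -0.3]
finger_gap: 34.8
grip_force: 25.1
```

Emit:
carry_out(
  targets=[
    [[0.45,-0.18,0],0],
    [[0.9,-0.37,0],0],
  ],
)

```text
t: 7.45
eef_pos: [522.5, -244.2, 130.6]
tool_rot: [-0.0, -0.122, 0.993, 0.0]
wrist_force: [0.1, -0.3, -1.2]
finger_gap: 34.6
grip_force: 25.1
```

Emit:
carry_out(
  targets=[
    [[0.45,-0.18,0],0.02],
    [[0.85,-0.37,0],0.04],
    [[0.85,-0.37,0],0.055],
    [[0.85,-0.37,0],0.055],
    [[0.85,-0.37,0],0.055],
  ],
)

```text
t: 8.07
eef_pos: [465.5, -288.0, 130.7]
tool_rot: [0.0, 0.05, 0.999, 0.0]
wrist_force: [0.0, -0.7, -0.7]
finger_gap: 34.7
grip_force: 25.1
```

```bash
python3 - <<'E'
from workcell import sensors, vision, job, r
from h import *
w=vision.snapshot("wrist"); np.savez("w7.npz",**w); s=vision.snapshot("scene"); np.savez("s7.npz",**s)
cv2.imwrite("pics/w7.png",np.hstack([cv2.resize(w["frame"],(480,360)),cv2.resize(s["frame"][200:340,200:320],(309,360))])[:,:,::-1])
need(sensors.read_state(),(465.5,-289,100),84)
E
```

```text
shift [-0.001 -0.012  0.383] turn 0.0008 yaw now 84.3 pos [ 465.5 -288.   130.6] t 8.2
```

View pics/w7.png

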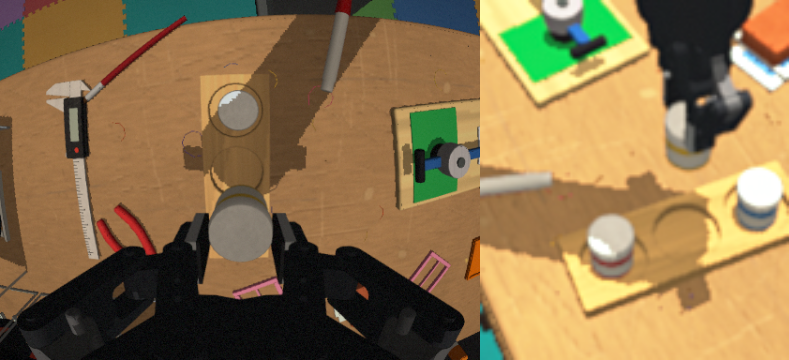

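The pot is held upright. The empty well's rim is centred near (237,172) in the 480-px picture and the near pot at (238,110).

```bash
python3 - <<'E'
from h import *
w=dict(np.load("w7.npz")); k=512/480
print("well top rim",onz(w,[(237*k,172*k)],14,True))
H=hsv(w)
m=rng(H,(0,0,90),(180,70,255),(230,92,280,142)); p=np.array(np.nonzero(m))[::-1]
print("near pot lid",rect(w,m,46,True),"mean",onz(w,[p.mean(1)],46,True),p.mean(1),m.sum())
print("held lid, crop centre (241,222)",onz(w,[(241*k,226*k)],157,True))
g=cv2.GaussianBlur(cv2.cvtColor(w["frame"],cv2.COLOR_RGB2GRAY)[90:240,200:310],(3,3),0)
print(cv2.HoughCircles(g,cv2.HOUGH_GRADIENT,1,20,param1=60,param2=15,minRadius=18,maxRadius=45))
st=rng(H,(12,60,60),(30,200,255),(205,75,300,130)); 
s=dict(np.load("s7.npz")); f=120/309
print("scene well rim",onz(s,[(200+(687-480)*f,200+232*f)],14))
E
```

```text
well top rim [[ 464.79320293 -291.06076594]]
near pot lid [ 403.  -283.    35.    35.    39.3] mean [[ 401.92209445 -283.67105206]] [253.58350515 117.29553265] 1455
held lid, crop centre (241,222) [[ 461.00292386 -287.06777602]]
[[[ 50.5  25.5  28.6]
  [ 63.5  87.5  41.1]
  [ 57.5 135.5  28.8]
  [ 42.5  89.5  38.7]]]
scene well rim [[ 466.42508894 -292.21076946]]
```

Emit:
carry_out(
  targets=[
    [[-0.015,-0.037,0.3],0],
    [[-0.015,-0.037,0.7],0],
    [[-0.015,-0.037,1],0],
    [[-0.015,-0.037,1],0],
  ],
)

```text
t: 8.68
eef_pos: [464.3, -290.2, 48.7]
tool_rot: [-0.002, 0.05, 0.999, 0.001]
wrist_force: [0.1, -0.1, 0.0]
finger_gap: 34.6
grip_force: 25.1
```

Emit:
carry_out(
  targets=[
    [[0,0,0.15],0],
    [[0,0,0.27],0],
    [[0,0,0.34],0],
    [[0,0,0.34],0],
  ],
)

```text
t: 9.18
eef_pos: [465.5, -291.7, 23.2]
tool_rot: [-0.0, 0.051, 0.999, 0.0]
wrist_force: [-0.3, -0.0, -1.0]
finger_gap: 34.8
grip_force: 25.2
```

Emit:
carry_out(
  targets=[
    [[0,0,0.02],0],
    [[0,0,0.04],0],
    [[0,0,0.04],0],
  ],
)

```text
t: 9.55
eef_pos: [465.8, -291.7, 20.3]
tool_rot: [0.0, 0.051, 0.999, 0.0]
wrist_force: [0.5, -0.0, -0.0]
finger_gap: 34.5
grip_force: 25.2
```

Emit:
carry_out(
  targets=[
    [[0,0,0.015],0],
    [[0,0,0.015],0],
  ],
)

```text
t: 9.8
eef_pos: [466.3, -291.9, 19.7]
tool_rot: [0.0, 0.051, 0.999, 0.0]
wrist_force: [-0.3, 0.5, 4.5]
finger_gap: 35.0
grip_force: 25.5
```

Emit:
carry_out(
  targets=[
    [[0,0,0],0],
    [[0,0,0],0],
    [[0,0,0],0],
    [[0,0,0],0],
  ],
  grip=60,
)

```text
t: 10.3
eef_pos: [465.7, -291.7, 18.9]
tool_rot: [-0.0, 0.051, 0.999, -0.0]
wrist_force: [-0.3, -0.4, -0.7]
finger_gap: 60.1
grip_force: 0.0
```

Emit:
carry_out(
  targets=[
    [[0,0,-0.3],0],
    [[0,0,-0.7],0],
    [[0,0,-1],0],
    [[0,0,-1],0],
  ],
)

```text
t: 10.8
eef_pos: [467.5, -292.8, 101.0]
tool_rot: [0.002, 0.051, 0.999, -0.001]
wrist_force: [0.2, -0.6, -0.6]
finger_gap: 59.9
grip_force: 0.0
```

```bash
python3 - <<'E'
from workcell import sensors, vision, job, r
from h import *
st=sensors.read_state()
w=vision.snapshot("wrist"); np.savez("w8.npz",**w); s=vision.snapshot("scene"); np.savez("s8.npz",**s)
cv2.imwrite("pics/w8.png",np.hstack([cv2.resize(w["frame"],(480,360)),cv2.resize(s["frame"][200:340,200:320],(309,360))])[:,:,::-1])
need(st,(648.5,-144,150),104)
E
```

```text
shift [-2.064  2.08  -0.606] turn -0.0551 yaw now 84.2 pos [ 467.5 -292.8  101. ] t 10.8
```

View pics/w8.png

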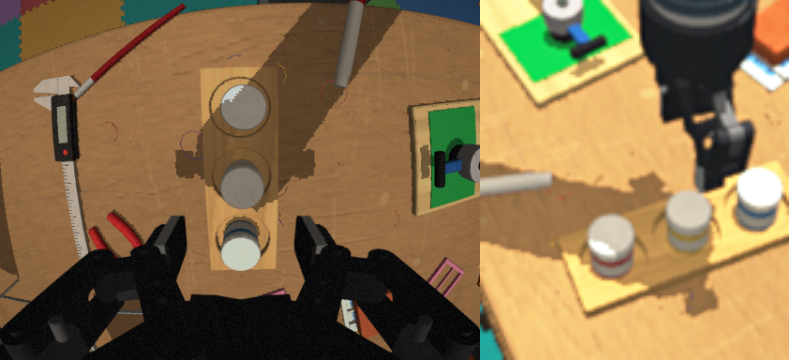

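The yellow pot stands in the middle well, with a contact reading of 4.5 N as it touched down. Now the block.

Emit:
carry_out(
  targets=[
    [[-0.35,0.35,-0.3],0],
    [[-0.69,0.69,-0.6],0],
  ],
)

```text
t: 11.15
eef_pos: [525.2, -241.7, 145.5]
tool_rot: [-0.002, 0.052, 0.999, 0.0]
wrist_force: [0.8, -0.2, 0.4]
finger_gap: 59.9
grip_force: 0.0
```

Emit:
carry_out(
  targets=[
    [[-0.35,0.35,0],0],
    [[-0.69,0.69,0],0],
  ],
)

```text
t: 11.4
eef_pos: [587.0, -191.8, 145.6]
tool_rot: [-0.001, 0.051, 0.999, 0.0]
wrist_force: [-0.2, -0.9, -0.3]
finger_gap: 59.7
grip_force: 0.0
```

Emit:
carry_out(
  targets=[
    [[-0.35,0.35,0],-0.02],
    [[-0.69,0.69,0],-0.04],
    [[-0.69,0.69,0],-0.055],
    [[-0.69,0.69,0],-0.055],
    [[-0.69,0.69,0],-0.055],
  ],
  grip=75,
)

```text
t: 12.02
eef_pos: [646.1, -144.8, 145.8]
tool_rot: [-0.001, -0.12, 0.993, 0.0]
wrist_force: [-0.9, -0.5, -0.3]
finger_gap: 74.9
grip_force: 0.0
```

```bash
python3 - <<'E'
from workcell import sensors, vision, job, r
from h import *
st=sensors.read_state()
w=vision.snapshot("wrist"); np.savez("w9.npz",**w); H=hsv(w); cv2.imwrite("pics/w9.png",w["frame"][:,:,::-1])
t=vision.snapshot("top");Ht=hsv(t);np.savez("t9.npz",**t)
m=rng(H,(0,120,40),(12,255,255),(180,110,330,240)); B=rect(w,m,35,True); print("block",B)
print("tray",rect(w,rng(H,(8,180,100),(20,255,255),(370,150,512,300)),9,True))
m2=rng(H,(0,120,75),(12,255,255),(180,110,330,240)); print("block bright",rect(w,m2,35,True))
print("top block",rect(t,rng(Ht,(0,120,40),(10,255,255),[v*.64 for v in (440,235,490,295)]),35))
need(st,(B[0],B[1],0),B[4]+90)
E
```

```text
block [ 648.9 -144.1   67.6   47.    13.8]
tray [643.9 119.6 101.3  79.1  94.9]
block bright [ 649.9 -143.8   65.7   47.    13.8]Traceback (most recent call last):
  File "<stdin>", line 9, in <module>
  File "h.py", line 15, in rect
    c=max(cv2.findContours(mask,cv2.RETR_EXTERNAL,cv2.CHAIN_APPROX_NONE)[0],key=cv2.contourArea)
ValueError: max() iterable argument is empty
```

Emit:
carry_out(
  targets=[
    [[-0.037,0,0.4],0],
    [[-0.037,0,0.8],0],
    [[-0.037,0,1],0],
  ],
)

```text
t: 12.5
eef_pos: [648.5, -143.1, 65.0]
tool_rot: [-0.002, -0.121, 0.993, 0.0]
wrist_force: [0.8, -0.3, -0.5]
finger_gap: 75.0
grip_force: 0.0
```

Emit:
carry_out(
  targets=[
    [[0,0,0.3],0],
    [[0,0,0.58],0],
    [[0,0,0.58],0],
  ],
)

```text
t: 12.88
eef_pos: [648.3, -142.7, 18.5]
tool_rot: [-0.002, -0.121, 0.993, 0.001]
wrist_force: [-0.3, -0.4, -0.1]
finger_gap: 75.1
grip_force: 0.0
```

Emit:
carry_out(
  targets=[
    [[0,0,0.12],0],
    [[0,0,0.2],0],
    [[0,0,0.2],0],
  ],
)

```text
t: 13.25
eef_pos: [650.0, -143.0, 4.4]
tool_rot: [-0.0, -0.122, 0.993, 0.0]
wrist_force: [-0.4, 0.5, -0.4]
finger_gap: 74.9
grip_force: 0.0
```

```bash
python3 - <<'E'
from workcell import sensors, vision, job, r
from h import *
st=sensors.read_state(); print(st["eef_pos"],st["wrist_force"])
w=vision.snapshot("wrist"); np.savez("w10.npz",**w)
s=vision.snapshot("scene"); np.savez("s10.npz",**s)
a=cv2.resize(w["frame"][110:290,156:356],(444,400),interpolation=cv2.INTER_CUBIC); b=cv2.resize(s["frame"][160:240,290:360],(350,400),interpolation=cv2.INTER_CUBIC)
cv2.imwrite("pics/w10.png",np.hstack([a,b])[:,:,::-1])
E
```

```text
[ 650.04384131 -142.99145687    4.41124153] [-0.42590225  0.49240442 -0.44891602]
```

View pics/w10.png

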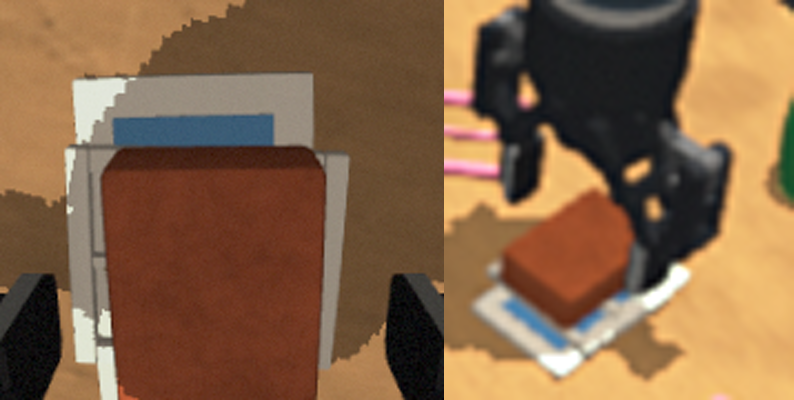

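The block lies square on the window, centred about 2–3 mm left of the fingers' midline. The fingertips are clear of everything. I shift slightly, go down 7 mm and close.

Emit:
carry_out(
  targets=[
    [[0,-0.025,0.05],0],
    [[0,-0.025,0.09],0],
    [[0,-0.025,0.09],0],
  ],
)

```text
t: 13.72
eef_pos: [650.3, -145.0, -3.0]
tool_rot: [-0.0, -0.122, 0.993, 0.0]
wrist_force: [-0.6, -0.6, -0.9]
finger_gap: 75.2
grip_force: 0.0
```

Emit:
carry_out(
  targets=[
    [[0,0,0],0],
    [[0,0,0],0],
    [[0,0,0],0],
    [[0,0,0],0],
    [[0,0,0],0],
  ],
  grip=42,
  newtons=40,
)

```text
t: 14.35
eef_pos: [651.1, -145.2, -2.2]
tool_rot: [0.0, -0.122, 0.993, -0.0]
wrist_force: [-1.1, 0.8, 2.1]
finger_gap: 47.2
grip_force: 42.4
```

Emit:
carry_out(
  targets=[
    [[0,0,-0.3],0],
    [[0,0,-0.7],0],
    [[0,0,-1],0],
  ],
)

```text
t: 14.72
eef_pos: [651.4, -145.4, 80.2]
tool_rot: [0.001, -0.121, 0.993, -0.0]
wrist_force: [0.5, -0.4, -0.3]
finger_gap: 46.9
grip_force: 42.2
```

Emit:
carry_out(
  targets=[
    [[-0.09,0.4,0],0],
    [[-0.18,0.8,0],0],
  ],
)

```text
t: 14.98
eef_pos: [649.8, -79.7, 79.6]
tool_rot: [0.001, -0.121, 0.993, -0.0]
wrist_force: [-0.2, 0.3, -0.6]
finger_gap: 47.1
grip_force: 42.2
```

Emit:
carry_out(
  targets=[
    [[-0.09,0.4,0],0],
    [[-0.18,0.8,0],0],
  ],
)

```text
t: 15.22
eef_pos: [647.9, -12.9, 78.9]
tool_rot: [0.0, -0.121, 0.993, 0.0]
wrist_force: [0.8, -0.5, -1.2]
finger_gap: 47.4
grip_force: 42.2
```

Emit:
carry_out(
  targets=[
    [[-0.09,0.4,0],0],
    [[-0.18,0.8,0],0],
  ],
)

```text
t: 15.48
eef_pos: [646.4, 52.7, 78.9]
tool_rot: [0.0, -0.121, 0.993, 0.0]
wrist_force: [0.6, 0.1, -0.7]
finger_gap: 46.9
grip_force: 42.2
```

Emit:
carry_out(
  targets=[
    [[-0.09,0.4,0],0.0275],
    [[-0.18,0.8,0],0.055],
    [[-0.18,0.8,0],0.0825],
    [[-0.18,0.8,0],0.11],
    [[-0.18,0.8,0],0.1375],
    [[-0.18,0.8,0],0.165],
    [[-0.18,0.8,0],0.1925],
    [[-0.18,0.8,0],0.22],
    [[-0.18,0.8,0],0.2475],
    [[-0.18,0.8,0],0.275],
  ],
)

```text
t: 16.73
eef_pos: [644.9, 117.8, 78.7]
tool_rot: [-0.0, 0.678, 0.735, 0.001]
wrist_force: [0.4, 0.2, -1.1]
finger_gap: 46.9
grip_force: 42.2
```

```bash
python3 - <<'E'
from workcell import sensors, vision, job, r
from h import *
w=vision.snapshot("wrist"); np.savez("w11.npz",**w); H=hsv(w); cv2.imwrite("pics/w11.png",w["frame"][:,:,::-1])
st=sensors.read_state();print(st["finger_gap"],st["grip_force"])
print("block z104",rect(w,rng(H,(0,120,30),(7,255,255)),104,True))
o=rng(H,(8,150,60),(20,255,255)); ys,xs=np.nonzero(o); print("orange px box",xs.min(),ys.min(),xs.max(),ys.max(),o.sum())
print("orange",rect(w,o,9,True))
need(st,(644.2,118,0),4.9)
E
```

```text
47.18845493265122 42.186044454574585
block z104 [423.5 -16.1  17.3  12.7  61.7]
orange px box 0 6 450 349 16458
orange [647.9  84.8 167.5  87.1  95.2]
shift [ 0.    -0.008  0.981] turn -0.0012 yaw now 4.5 pos [644.8 118.   78.5] t 16.8
```

Emit:
carry_out(
  targets=[
    [[0,0,0.3],0],
    [[0,0,0.7],0],
    [[0,0,0.95],0],
    [[0,0,0.95],0],
  ],
)

```text
t: 17.27
eef_pos: [642.5, 117.1, -1.2]
tool_rot: [-0.002, 0.675, 0.737, -0.002]
wrist_force: [-0.4, 0.0, -1.7]
finger_gap: 46.9
grip_force: 42.2
```

Emit:
carry_out(
  targets=[
    [[0,0,0.05],0],
    [[0,0,0.1],0],
    [[0,0,0.1],0],
  ],
)

```text
t: 17.65
eef_pos: [645.1, 117.3, -6.2]
tool_rot: [0.0, 0.676, 0.737, 0.0]
wrist_force: [0.2, -0.4, -0.6]
finger_gap: 46.9
grip_force: 42.2
```

Emit:
carry_out(
  targets=[
    [[0,0,0.02],0],
    [[0,0,0.02],0],
  ],
)

```text
t: 17.9
eef_pos: [644.9, 117.4, -8.0]
tool_rot: [0.0, 0.676, 0.737, 0.0]
wrist_force: [-0.3, -0.0, -1.0]
finger_gap: 46.4
grip_force: 42.2
```

Emit:
carry_out(
  targets=[
    [[0,0,0.015],0],
    [[0,0,0.015],0],
  ],
)

```text
t: 18.15
eef_pos: [645.0, 117.4, -8.2]
tool_rot: [-0.0, 0.676, 0.737, 0.0]
wrist_force: [-1.6, -0.5, 5.4]
finger_gap: 46.7
grip_force: 42.7
```

Emit:
carry_out(
  targets=[
    [[0,0,0],0],
    [[0,0,0],0],
    [[0,0,0],0],
    [[0,0,0],0],
  ],
  grip=75,
)

```text
t: 18.65
eef_pos: [644.8, 117.2, -9.5]
tool_rot: [-0.0, 0.676, 0.737, -0.0]
wrist_force: [-0.1, 0.6, 0.2]
finger_gap: 75.1
grip_force: 0.0
```

Emit:
carry_out(
  targets=[
    [[0,0,-0.3],0],
    [[0,0,-0.7],0],
    [[0,0,-1],0],
  ],
)

```text
t: 19.02
eef_pos: [646.1, 117.0, 73.8]
tool_rot: [0.001, 0.676, 0.737, 0.001]
wrist_force: [-0.4, -0.2, 1.5]
finger_gap: 75.1
grip_force: 0.0
```

Emit:
carry_out(
  targets=[
    [[0,0,-0.5],0],
    [[0,0,-0.75],0],
    [[0,0,-0.75],0],
  ],
)

```text
t: 19.4
eef_pos: [646.4, 117.3, 133.0]
tool_rot: [0.001, 0.676, 0.737, 0.002]
wrist_force: [-0.0, 0.4, -0.5]
finger_gap: 75.1
grip_force: 0.0
```

```bash
python3 - <<'E'
from workcell import sensors, vision, job, r
from h import *
w=vision.snapshot("wrist"); np.savez("w12.npz",**w); H=hsv(w); cv2.imwrite("pics/w12.png",w["frame"][:,:,::-1])
st=sensors.read_state()
def blobs(m,z):
    n,l,s,c=cv2.connectedComponentsWithStats(m.astype(np.uint8))
    for i in np.argsort(-s[1:,4])[:3]+1: print(s[i].tolist(),rect(w,l==i,z,True))
print("red");blobs(rng(H,(0,110,30),(7,255,255)),29)
print("orange");blobs(rng(H,(8,150,40),(20,255,255)),9)
need(st,(648.5,-146,150),104)
E
```

```text
red
[0, 269, 32, 60, 942] [312.3 -86.  111.6  52.2  88.2]
[203, 25, 6, 8, 35] [589.8 259.    6.    4.5  95.9]
[164, 148, 6, 8, 35] [562.2 142.8   5.6   4.9  91.9]
orange
[212, 130, 82, 101, 7277] [644.9 116.6 102.3  78.8  94.9]
[0, 4, 10, 53, 330] [310.9 296.   78.8  21.3 103.5]
[395, 263, 23, 16, 280] [839.3  23.3  32.9  21.2 178.6]
shift [-3.284 -0.241 -0.239] turn 0.2249 yaw now 5.0 pos [644.9 117.4 131. ] t 19.4
```

Emit:
carry_out(
  targets=[
    [[-0.41,-0.03,0],0],
    [[-0.82,-0.06,-0.1],0],
  ],
)

```text
t: 19.7
eef_pos: [643.5, 51.9, 135.6]
tool_rot: [-0.002, 0.675, 0.738, -0.002]
wrist_force: [-0.5, -0.5, 0.2]
finger_gap: 74.9
grip_force: 0.0
```

Emit:
carry_out(
  targets=[
    [[-0.41,-0.03,0],0],
    [[-0.82,-0.06,0],0],
  ],
)

```text
t: 19.95
eef_pos: [645.1, -14.9, 136.4]
tool_rot: [-0.001, 0.676, 0.737, -0.001]
wrist_force: [1.2, -0.7, -1.1]
finger_gap: 75.2
grip_force: 0.0
```

Emit:
carry_out(
  targets=[
    [[-0.41,-0.03,0],0],
    [[-0.82,-0.06,0],0],
  ],
)

```text
t: 20.2
eef_pos: [645.9, -80.5, 136.2]
tool_rot: [-0.002, 0.676, 0.737, -0.001]
wrist_force: [0.4, -0.3, -0.3]
finger_gap: 75.1
grip_force: 0.0
```

Emit:
carry_out(
  targets=[
    [[-0.41,-0.03,0],-0.0275],
    [[-0.82,-0.06,0],-0.055],
    [[-0.82,-0.06,0],-0.0825],
    [[-0.82,-0.06,0],-0.11],
    [[-0.82,-0.06,0],-0.1375],
    [[-0.82,-0.06,0],-0.165],
    [[-0.82,-0.06,0],-0.1925],
    [[-0.82,-0.06,0],-0.22],
    [[-0.82,-0.06,0],-0.2475],
    [[-0.82,-0.06,0],-0.275],
  ],
  grip=85,
)

```text
t: 21.45
eef_pos: [646.7, -145.0, 136.0]
tool_rot: [-0.002, -0.125, 0.992, 0.001]
wrist_force: [0.3, -0.4, -0.6]
finger_gap: 85.2
grip_force: 0.0
```

```bash
python3 - <<'E'
from workcell import sensors, vision, job, r
from h import *
w=vision.snapshot("wrist"); np.savez("w13.npz",**w); H=hsv(w)
st=sensors.read_state(); need(st,(648.5,-146,150),104)
c=cv2.resize(w["frame"][90:250,166:346],(675,600),interpolation=cv2.INTER_CUBIC); cv2.imwrite("pics/w13.png",c[:,:,::-1])
E
```

```text
shift [-0.018 -0.015 -0.173] turn 0.0014 yaw now 104.5 pos [ 646.8 -145.2  136.2] t 21.5
```

View pics/w13.png

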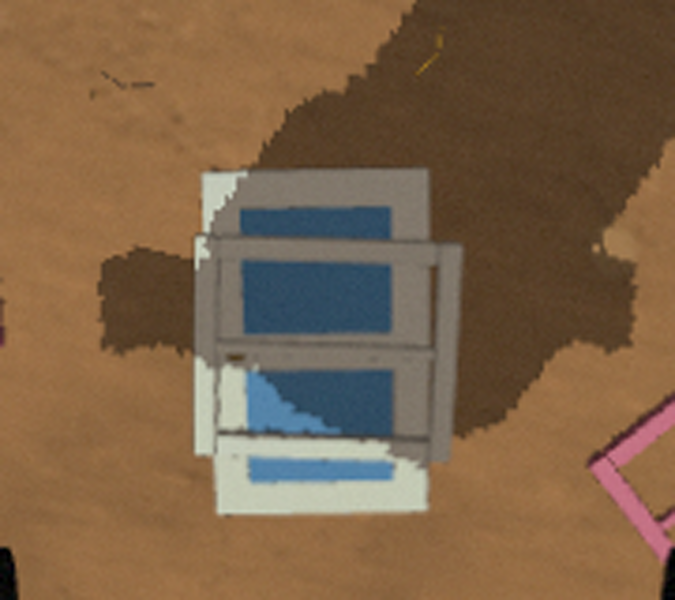

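The crop shows the window at corners (195,237), (462,243), (447,460), (195,455) and the door at (202,172), (429,168), (428,512), (217,515). The knob at (235,357) sits inside a pane.

```bash
cat >> h.py <<'E'
def corners(s,px,z,fish=True):
    c=onz(s,px,z,fish); n=np.linalg.norm
    ang=lambda v:round(float(np.degrees(np.arctan2(v[1],v[0]))),1)
    print("c",c.mean(0).round(1),"sides",[round(float(n(c[(i+1)%4]-c[i])),1) for i in range(4)],"dirs",[ang(c[(i+1)%4]-c[i]) for i in range(4)])
E
python3 - <<'E'
from h import *
w=dict(np.load("w13.npz")); f=lambda L:np.array(L)/3.75+[166,90]
corners(w,f([(195,237),(462,243),(447,460),(195,455)]),11)
corners(w,f([(202,172),(429,168),(428,512),(217,515)]),5)
E
```

```text
c [ 648.7 -147.8] sides [69.4, 59.3, 68.6, 59.5] dirs [102.9, 11.8, -76.9, -167.4]
c [ 649.5 -149.2] sides [59.6, 95.8, 59.5, 95.8] dirs [105.1, 15.2, -74.8, -164.8]
```

Emit:
carry_out(
  targets=[
    [[-0.015,-0.037,0.4],0.005],
    [[-0.015,-0.037,0.8],0.005],
    [[-0.015,-0.037,1],0.005],
    [[-0.015,-0.037,1],0.005],
  ],
)

```text
t: 22.0
eef_pos: [648.4, -147.8, 56.2]
tool_rot: [-0.002, -0.106, 0.994, 0.001]
wrist_force: [-0.7, 0.4, 0.4]
finger_gap: 85.1
grip_force: 0.0
```

Emit:
carry_out(
  targets=[
    [[0,0,0.3],0],
    [[0,0,0.6],0],
    [[0,0,0.75],0],
    [[0,0,0.75],0],
  ],
)

```text
t: 22.5
eef_pos: [649.3, -148.1, -2.6]
tool_rot: [-0.001, -0.106, 0.994, 0.0]
wrist_force: [0.4, 0.2, -0.2]
finger_gap: 84.8
grip_force: 0.0
```

```bash
python3 - <<'E'
from workcell import sensors, vision, job, r
from h import *
w=vision.snapshot("wrist"); np.savez("w14.npz",**w)
st=sensors.read_state(); print(st["wrist_force"]); need(st,(648.7,-147.8,-20),102.7)
s=vision.snapshot("scene"); np.savez("s14.npz",**s)
g=cv2.cvtColor(w["frame"],cv2.COLOR_RGB2GRAY)
for row in (250,265,280): # finger inner edges: dark->bright transitions
    d=np.nonzero(g[row]<45)[0]; print(row,d[d<256].max(),d[d>256].min(), onz(w,[(d[d<256].max(),row),(d[d>256].min(),row)],8,True).round(1).tolist())
E
```

```text
[ 0.95041617 -0.12530054  0.29126021]
shift [0.017 0.012 0.231] turn -0.0015 yaw now 102.2 pos [ 650.2 -148.5   -1.5] t 22.6
250 170 342 [[668.7, -194.8], [647.8, -97.5]]
265 171 341 [[678.5, -193.3], [657.5, -94.9]]
280 169 344 [[689.5, -193.6], [667.3, -89.4]]
```

Emit:
carry_out(
  targets=[
    [[0.01,0.01,0.1],0],
    [[0.01,0.01,0.18],0],
    [[0.01,0.01,0.23],0],
    [[0.01,0.01,0.23],0],
  ],
)

```text
t: 23.1
eef_pos: [648.9, -147.7, -20.3]
tool_rot: [-0.001, -0.106, 0.994, 0.0]
wrist_force: [0.0, 0.2, -0.8]
finger_gap: 85.0
grip_force: 0.0
```

Emit:
carry_out(
  targets=[
    [[0,0,0],0],
    [[0,0,0],0],
    [[0,0,0],0],
    [[0,0,0],0],
  ],
  grip=66,
  newtons=22,
)

```text
t: 23.6
eef_pos: [649.8, -148.0, -19.3]
tool_rot: [0.0, -0.106, 0.994, -0.0]
wrist_force: [0.3, 1.0, 1.7]
finger_gap: 69.2
grip_force: 25.1
```

Window gripped, opening 69.2 mm. Lift and carry it to the rack.

Emit:
carry_out(
  targets=[
    [[0,0,-0.15],0],
    [[0,0,-0.4],0],
    [[0,0,-0.8],0],
    [[0,0,-1],0],
  ],
)

```text
t: 24.1
eef_pos: [651.2, -148.5, 63.7]
tool_rot: [0.002, -0.106, 0.994, -0.001]
wrist_force: [0.1, -0.3, -0.2]
finger_gap: 68.9
grip_force: 25.1
```

Emit:
carry_out(
  targets=[
    [[0.1,0.4,-0.2],0],
    [[0.2,0.9,-0.3],0],
  ],
)

```text
t: 24.35
eef_pos: [619.1, -81.9, 86.2]
tool_rot: [0.001, -0.104, 0.995, -0.001]
wrist_force: [0.2, 1.4, 0.2]
finger_gap: 69.0
grip_force: 25.1
```

Emit:
carry_out(
  targets=[
    [[0.1,0.45,0],0],
    [[0.2,0.9,0],0],
  ],
)

```text
t: 24.6
eef_pos: [587.4, -12.6, 85.1]
tool_rot: [0.0, -0.106, 0.994, 0.0]
wrist_force: [-0.6, 0.4, -0.8]
finger_gap: 68.8
grip_force: 25.1
```

Emit:
carry_out(
  targets=[
    [[0.1,0.45,0],0],
    [[0.2,0.9,0],0],
  ],
)

```text
t: 24.85
eef_pos: [556.4, 54.4, 84.9]
tool_rot: [0.0, -0.106, 0.994, 0.0]
wrist_force: [-0.1, 0.1, -0.3]
finger_gap: 69.1
grip_force: 25.1
```

Emit:
carry_out(
  targets=[
    [[0.1,0.45,0],0],
    [[0.2,0.9,0],0],
  ],
)

```text
t: 25.1
eef_pos: [525.6, 121.3, 84.9]
tool_rot: [0.0, -0.106, 0.994, 0.0]
wrist_force: [0.8, 0.5, 0.8]
finger_gap: 68.9
grip_force: 25.1
```

Emit:
carry_out(
  targets=[
    [[0.1,0.45,0],0],
    [[0.2,0.9,0],0],
  ],
)

```text
t: 25.35
eef_pos: [494.8, 188.3, 84.9]
tool_rot: [0.0, -0.106, 0.994, 0.0]
wrist_force: [-0.3, 0.2, -0.2]
finger_gap: 69.0
grip_force: 25.1
```

Emit:
carry_out(
  targets=[
    [[0.1,0.45,0],0.025],
    [[0.2,0.9,0],0.05],
    [[0.2,0.9,0],0.075],
    [[0.2,0.9,0],0.1],
    [[0.2,0.9,0],0.125],
    [[0.2,0.9,0],0.15],
    [[0.2,0.9,0],0.17],
    [[0.2,0.9,0],0.17],
  ],
)

```text
t: 26.35
eef_pos: [464.5, 254.3, 84.6]
tool_rot: [0.0, 0.414, 0.91, 0.0]
wrist_force: [-0.2, -0.4, -0.6]
finger_gap: 69.1
grip_force: 25.1
```

```bash
python3 - <<'E'
from workcell import sensors, vision, job, r
from h import *
w=vision.snapshot("wrist"); np.savez("w15.npz",**w)
st=sensors.read_state(); print(st["finger_gap"],st["grip_force"]); need(st,(466.1,256,20),40.9)
cv2.imwrite("pics/w15.png",cv2.resize(w["frame"],(800,600))[:,:,::-1])
E
```

```text
69.11666628969226 25.10394662618637
shift [0.002 0.029 0.808] turn 0.0005 yaw now 41.1 pos [464.5 254.4  84.6] t 26.4
```

View pics/w15.png

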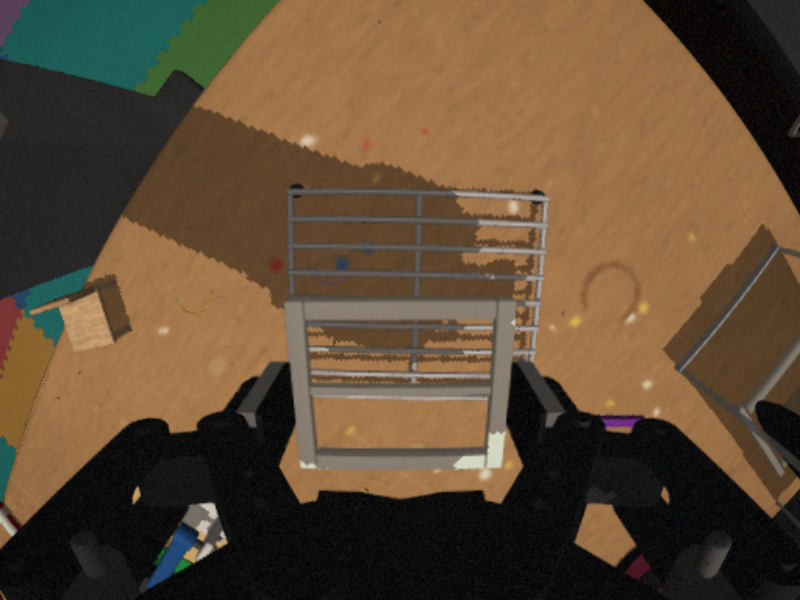

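The window is held level. Its corners are (287,303), (515,299), (503,465), (300,467), and the rack's near edge runs from (290,190) to (546,198) in the 800-px picture.

```bash
python3 - <<'E'
from h import *
w=dict(np.load("w15.npz"))
corners(w,np.array([(287,303),(515,299),(503,465),(300,467)])*.64,115)
e=onz(w,np.array([(290,190),(546,198)])*.64,22,True); d=e[1]-e[0]; L=np.linalg.norm(d); u=d/L
n=np.array([u[1],-u[0]]); n=n if n[0]>0 else -n
print(e,L,np.degrees(np.arctan2(d[1],d[0])), e.mean(0)+n*54)
E
```

```text
c [464.  255.4] sides [68.0, 59.2, 70.1, 58.7] dirs [42.1, -47.8, -138.3, 130.2]
[[383.48466639 265.63369173]
 [480.4745415  345.77356368]] 125.81508236044026 39.56591786058644 [466.37574314 264.07544484]
```

Emit:
carry_out(
  targets=[
    [[0.05,0.086,0.3],0.004],
    [[0.05,0.086,0.6],0.004],
    [[0.05,0.086,0.95],0.004],
    [[0.05,0.086,0.95],0.004],
    [[0.05,0.086,0.95],0.004],
  ],
)

```text
t: 27.02
eef_pos: [467.8, 262.0, 9.1]
tool_rot: [0.0, 0.426, 0.905, 0.001]
wrist_force: [-0.3, 0.6, 0.2]
finger_gap: 69.3
grip_force: 25.4
```

Emit:
carry_out(
  targets=[
    [[0,0,0.06],0],
    [[0,0,0.11],0],
    [[0,0,0.11],0],
  ],
)

```text
t: 27.4
eef_pos: [466.9, 261.8, -0.6]
tool_rot: [-0.0, 0.426, 0.905, -0.0]
wrist_force: [-0.5, -1.2, 0.3]
finger_gap: 69.1
grip_force: 25.4
```

Emit:
carry_out(
  targets=[
    [[0,0,0.015],0],
    [[0,0,0.015],0],
  ],
)

```text
t: 27.65
eef_pos: [467.0, 261.8, -1.8]
tool_rot: [-0.0, 0.426, 0.905, -0.0]
wrist_force: [0.3, -0.8, -0.2]
finger_gap: 68.8
grip_force: 25.4
```

Emit:
carry_out(
  targets=[
    [[0,0,0.012],0],
    [[0,0,0.012],0],
  ],
)

```text
t: 27.9
eef_pos: [467.2, 261.9, -2.4]
tool_rot: [-0.0, 0.426, 0.905, 0.0]
wrist_force: [-0.9, 0.1, 2.2]
finger_gap: 69.2
grip_force: 25.6
```

Emit:
carry_out(
  targets=[
    [[0,0,0],0],
    [[0,0,0],0],
    [[0,0,0],0],
    [[0,0,0],0],
  ],
  grip=85,
)

```text
t: 28.4
eef_pos: [467.1, 261.8, -2.7]
tool_rot: [0.0, 0.426, 0.905, -0.0]
wrist_force: [-0.3, -0.2, 0.9]
finger_gap: 84.8
grip_force: 0.0
```

Emit:
carry_out(
  targets=[
    [[0,0,-0.3],0],
    [[0,0,-0.6],0],
    [[0,0,-1],0],
    [[0,0,-1],0],
  ],
)

```text
t: 28.9
eef_pos: [469.3, 263.1, 79.8]
tool_rot: [0.001, 0.426, 0.905, 0.003]
wrist_force: [-0.1, 0.4, 0.2]
finger_gap: 84.7
grip_force: 0.0
```

Emit:
carry_out(
  targets=[
    [[0,0,-0.4],0],
    [[0,0,-0.8],0],
    [[0,0,-0.8],0],
  ],
)

```text
t: 29.28
eef_pos: [468.5, 262.7, 142.9]
tool_rot: [0.001, 0.426, 0.905, 0.002]
wrist_force: [-0.2, -0.4, 0.5]
finger_gap: 85.7
grip_force: 0.0
```

```bash
python3 - <<'E'
from workcell import sensors, vision, job, r
from h import *
w=vision.snapshot("wrist"); np.savez("w16.npz",**w); H=hsv(w); cv2.imwrite("pics/w16.png",w["frame"][:,:,::-1])
st=sensors.read_state()
n,l,s,c=cv2.connectedComponentsWithStats(rng(H,(0,0,70),(180,60,255),(150,90,370,290)).astype(np.uint8))
for i in np.argsort(-s[1:,4])[:4]+1: print(s[i].tolist(),rect(w,l==i,28,True))
n,l,s,c=cv2.connectedComponentsWithStats(rng(H,(0,0,170),(180,40,255),(150,90,370,290)).astype(np.uint8))
for i in np.argsort(-s[1:,4])[:4]+1: print(s[i].tolist(),rect(w,l==i,28,True))
need(st,(469.8,-92,120),5.4)
E
```

```text
[187, 124, 136, 110, 5121] [466.8 265.  126.9 108.3  39.9]
[295, 274, 5, 5, 16] [569.4 213.    5.1   3.3 132.9]
[270, 271, 3, 4, 9] [543.5 199.    2.5   2.1 130.7]
[195, 99, 4, 3, 8] [376.2 290.    1.9   1.  128.9]
[249, 190, 42, 24, 242] [491.5 258.1  38.8  21.4  39.3]
[226, 208, 18, 5, 51] [468.7 228.1  12.9   4.1  39.6]Traceback (most recent call last):
  File "<stdin>", line 8, in <module>
  File "h.py", line 15, in rect
    c=max(cv2.findContours(mask,cv2.RETR_EXTERNAL,cv2.CHAIN_APPROX_NONE)[0],key=cv2.contourArea)
ValueError: max() iterable argument is empty
```

Emit:
carry_out(
  targets=[
    [[-0.43,-0.35,0],0],
    [[-0.855,-0.705,0],0],
  ],
)

```text
t: 29.58
eef_pos: [465.6, 172.1, 139.5]
tool_rot: [-0.001, 0.425, 0.905, -0.002]
wrist_force: [-0.2, -0.7, 0.4]
finger_gap: 85.3
grip_force: 0.0
```

Emit:
carry_out(
  targets=[
    [[-0.43,-0.35,0],0],
    [[-0.855,-0.705,0],0],
  ],
)

```text
t: 29.82
eef_pos: [465.4, 82.8, 139.6]
tool_rot: [-0.001, 0.426, 0.905, -0.001]
wrist_force: [0.8, -0.1, -0.6]
finger_gap: 85.1
grip_force: 0.0
```

Emit:
carry_out(
  targets=[
    [[-0.43,-0.35,0],0],
    [[-0.855,-0.705,0],0],
  ],
)

```text
t: 30.08
eef_pos: [465.5, -5.5, 139.7]
tool_rot: [-0.001, 0.426, 0.905, -0.001]
wrist_force: [-0.5, -0.2, -0.2]
finger_gap: 85.2
grip_force: 0.0
```

Emit:
carry_out(
  targets=[
    [[-0.43,-0.35,0],0.025],
    [[-0.855,-0.705,0],0.05],
    [[-0.855,-0.705,0],0.075],
    [[-0.855,-0.705,0],0.095],
    [[-0.855,-0.705,0],0.095],
  ],
  grip=56,
)

```text
t: 30.7
eef_pos: [465.7, -92.8, 139.8]
tool_rot: [-0.001, 0.673, 0.74, -0.001]
wrist_force: [0.6, 0.8, 0.1]
finger_gap: 56.0
grip_force: 0.0
```

```bash
cat > bed.py <<'E'
from h import *
def green(w,z=14,k=1):
    H=hsv(w); n,l,s,c=cv2.connectedComponentsWithStats(rng(H,(45,90,25),(85,255,255)).astype(np.uint8))
    W=[]
    for i in range(1,n):
        if s[i,4]<60: continue
        ys,xs=np.nonzero(l==i); p=onz(w,np.c_[xs,ys],z,True)
        if np.hypot(*(p.mean(0)-[455,-55]))<80: W.append(p)
    W=np.vstack(W).astype(np.float32); R=cv2.minAreaRect(W); return R,W
E
python3 - <<'E'
from workcell import sensors, vision, job, r
from bed import *
for n in ("w1","w2"): print(n,green(dict(np.load(n+".npz")))[0])
w=vision.snapshot("wrist"); np.savez("w17.npz",**w); cv2.imwrite("pics/w17.png",w["frame"][:,:,::-1])
print("w17",green(w)[0])
need(sensors.read_state(),(469.8,-92,120),5.4)
E
```

```text
w1 ((464.9056091308594, -47.43701934814453), (109.51496124267578, 75.30526733398438), 5.582769393920898)
w2 ((465.1890563964844, -47.77574920654297), (109.67692565917969, 75.43888854980469), 5.569789886474609)
w17 ((465.0041198730469, -47.410667419433594), (109.41075134277344, 75.03118133544922), 5.491119861602783)
shift [0.003 0.049 0.251] turn 0.0002 yaw now 5.5 pos [465.9 -92.6 140.1] t 30.8
```

The press pose agrees to within 0.5 mm across three views: bed centre (465.0, −47.5), press x at 95.5°. I lower onto the grip.

Emit:
carry_out(
  targets=[
    [[-0.024,0.043,0.4],0],
    [[-0.024,0.043,0.8],0],
    [[-0.024,0.043,1],0],
    [[-0.024,0.043,1],0],
  ],
)

```text
t: 31.25
eef_pos: [468.8, -94.1, 59.6]
tool_rot: [-0.002, 0.673, 0.74, -0.002]
wrist_force: [0.7, 0.6, -0.2]
finger_gap: 55.4
grip_force: 0.0
```

Emit:
carry_out(
  targets=[
    [[0,0,0.3],0],
    [[0,0,0.5],0],
    [[0,0,0.65],0],
    [[0,0,0.65],0],
  ],
)

```text
t: 31.75
eef_pos: [470.1, -94.4, 8.8]
tool_rot: [-0.001, 0.673, 0.739, -0.001]
wrist_force: [0.4, 0.6, 0.2]
finger_gap: 55.5
grip_force: 0.0
```

Emit:
carry_out(
  targets=[
    [[0,0,0],0],
    [[0,0,0],0],
    [[0,0,0],0],
    [[0,0,0],0],
  ],
  grip=28,
  newtons=40,
)

```text
t: 32.25
eef_pos: [470.0, -94.6, 10.0]
tool_rot: [-0.001, 0.674, 0.739, -0.0]
wrist_force: [-3.2, -0.4, 6.3]
finger_gap: 34.7
grip_force: 39.6
```

```bash
python3 - <<'E'
from workcell import sensors, vision, job, r
from h import *
w=vision.snapshot("wrist"); np.savez("w18.npz",**w); s=vision.snapshot("scene")
st=sensors.read_state();print(st["finger_gap"],st["grip_force"],st["wrist_force"]); need(st,(469.5,-94.2,8),5.5)
cv2.imwrite("pics/w18.png",np.hstack([cv2.resize(w["frame"][110:290,156:356],(444,400)),cv2.resize(s["frame"][160:260,180:270],(350,400))])[:,:,::-1])
E
```

```text
34.48707193269506 39.64948654174805 [-3.15296365 -0.02379594  6.03615069]
shift [ 0.006 -0.006  0.025] turn -0.0005 yaw now 5.3 pos [470.  -94.6  10. ] t 32.4
```

Emit:
carry_out(
  targets=[
    [[0.004,0,-0.127],0],
    [[0.018,0,-0.253],0],
    [[0.04,0,-0.378],0],
    [[0.071,0,-0.501],0],
    [[0.11,0,-0.622],0],
    [[0.157,0,-0.739],0],
    [[0.213,0,-0.853],0],
    [[0.277,0,-0.963],0],
  ],
)

```text
t: 33.35
eef_pos: [467.7, -71.4, 86.5]
tool_rot: [-0.001, 0.673, 0.739, -0.0]
wrist_force: [-2.9, 2.9, -5.1]
finger_gap: 34.4
grip_force: 40.4
```

```bash
python3 - <<'E'
from workcell import sensors, vision, job, r
from h import *
st=sensors.read_state();print(st["finger_gap"],st["grip_force"],st["wrist_force"],st["torque"]); need(st,(469.5,-94.2,8),5.5)
w=vision.snapshot("wrist"); np.savez("w19.npz",**w); s=vision.snapshot("scene");H=hsv(s)
b=rng(H,(100,120,50),(125,255,255),(180,160,280,260)); ys,xs=np.nonzero(b); print(len(xs),xs.min(),ys.min(),xs.max(),ys.max())
cv2.imwrite("pics/w19.png",np.hstack([cv2.resize(w["frame"],(440,330)),cv2.resize(s["frame"][110:260,170:300],(286,330))])[:,:,::-1])
E
```

```text
34.36386861694471 40.40776491165161 [-2.91642273  2.88070741 -5.13277397] [ 0.37990067  0.58065812 -0.01600298]
shift [-0.287 -0.002  0.981] turn -0.0005 yaw now 5.3 pos [467.7 -71.4  86.5] t 33.4
22 211 181 234 189
```

View pics/w19.png

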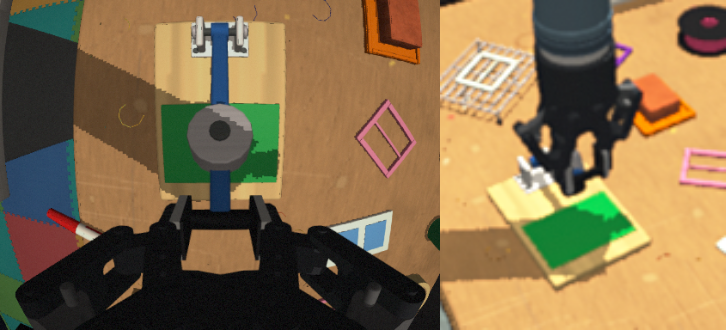

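The arm is rising with the grip held. The scene crop also shows the window on the rack and the block in the tray. I continue the swing.

Emit:
carry_out(
  targets=[
    [[0.071,0,-0.105],0],
    [[0.15,0,-0.205],0],
    [[0.235,0,-0.299],0],
    [[0.326,0,-0.387],0],
    [[0.423,0,-0.468],0],
    [[0.526,0,-0.543],0],
    [[0.634,0,-0.609],0],
    [[0.746,0,-0.669],0],
    [[0.862,0,-0.72],0],
  ],
)

```text
t: 34.58
eef_pos: [461.3, -5.1, 144.3]
tool_rot: [-0.0, 0.674, 0.739, -0.001]
wrist_force: [-5.7, -1.6, -3.8]
finger_gap: 34.6
grip_force: 40.6
```

Emit:
carry_out(
  targets=[
    [[0.119,0,-0.043],0],
    [[0.241,0,-0.077],0],
    [[0.366,0,-0.103],0],
    [[0.491,0,-0.121],0],
    [[0.618,0,-0.129],0],
    [[0.745,0,-0.128],0],
    [[0.871,0,-0.119],0],
    [[0.979,0,-0.104],0],
  ],
)

```text
t: 35.58
eef_pos: [453.6, 73.6, 153.8]
tool_rot: [-0.002, 0.674, 0.738, -0.002]
wrist_force: [-11.4, -1.5, 5.7]
finger_gap: 34.6
grip_force: 39.3
```

Emit:
carry_out(
  targets=[
    [[0.089,0,0.017],0],
    [[0.177,0,0.039],0],
    [[0.177,0,0.039],0],
  ],
)

```text
t: 35.95
eef_pos: [452.0, 89.4, 150.6]
tool_rot: [-0.003, 0.674, 0.739, -0.001]
wrist_force: [-10.4, -0.7, 9.0]
finger_gap: 34.7
grip_force: 39.3
```

Emit:
carry_out(
  targets=[
    [[0,0,0],0],
    [[0,0,0],0],
    [[0,0,0],0],
    [[0,0,0],0],
  ],
  grip=56,
)

```text
t: 36.45
eef_pos: [454.7, 88.5, 149.7]
tool_rot: [0.001, 0.674, 0.739, 0.001]
wrist_force: [-0.9, -0.8, -0.4]
finger_gap: 56.1
grip_force: 0.0
```

Emit:
carry_out(
  targets=[
    [[0.03,0,-0.3],0],
    [[0.03,0,-0.6],0],
    [[0.03,0,-0.8],0],
    [[0.03,0,-0.8],0],
  ],
)

```text
t: 36.95
eef_pos: [454.6, 91.3, 214.2]
tool_rot: [0.0, 0.673, 0.739, 0.002]
wrist_force: [1.1, 0.1, 0.4]
finger_gap: 55.6
grip_force: 0.0
```

```bash
python3 - <<'E'
from workcell import sensors, vision, job, r
from h import *
st=sensors.read_state();print(st["finger_gap"],st["wrist_force"]); need(st,(649.5,-149.2,150),105)
for n in ("wrist","scene","top"):
    w=vision.snapshot(n); np.savez(f"{n}20.npz",**w);H=hsv(w)
    b=rng(H,(100,130,40),(125,255,255))
    k,l,s,c=cv2.connectedComponentsWithStats(b.astype(np.uint8))
    print(n,[(s[i].tolist()) for i in np.argsort(-s[1:,4])[:4]+1])
E
```

```text
55.56833185098897 [1.12259686 0.11119743 0.36666235]
shift [-3.221  2.144  0.802] turn 0.2232 yaw now 5.3 pos [454.6  91.3 214.2] t 37.0
wrist [[100, 0, 56, 42, 1882], [73, 232, 30, 48, 897], [0, 0, 19, 57, 778], [465, 212, 20, 20, 184]]
scene [[95, 196, 75, 99, 4528], [98, 124, 19, 19, 243], [205, 156, 12, 30, 98], [321, 145, 7, 10, 50]]
top [[63, 259, 114, 114, 10568], [304, 370, 90, 14, 1062], [507, 219, 5, 20, 67], [236, 222, 6, 4, 16]]
```

Emit:
carry_out(
  targets=[
    [[-0.4,0.27,0],0],
    [[-0.805,0.535,0],0],
  ],
)

```text
t: 37.35
eef_pos: [501.8, 30.7, 212.1]
tool_rot: [-0.001, 0.673, 0.74, -0.0]
wrist_force: [-0.6, -0.1, 0.1]
finger_gap: 56.1
grip_force: 0.0
```

Emit:
carry_out(
  targets=[
    [[-0.4,0.27,0],0],
    [[-0.805,0.535,0],0],
  ],
)

```text
t: 37.6
eef_pos: [550.8, -30.1, 211.6]
tool_rot: [-0.0, 0.673, 0.739, -0.001]
wrist_force: [-1.2, 0.7, 0.8]
finger_gap: 56.2
grip_force: 0.0
```

Emit:
carry_out(
  targets=[
    [[-0.4,0.27,0.2],0],
    [[-0.805,0.535,0.4],0],
  ],
)

```text
t: 37.85
eef_pos: [599.5, -90.3, 178.9]
tool_rot: [-0.001, 0.673, 0.739, -0.001]
wrist_force: [1.0, 0.3, -0.1]
finger_gap: 55.9
grip_force: 0.0
```

Emit:
carry_out(
  targets=[
    [[-0.4,0.27,0.2],0.025],
    [[-0.805,0.535,0.4],0.05],
    [[-0.805,0.535,0.5],0.075],
    [[-0.805,0.535,0.5],0.1],
    [[-0.805,0.535,0.5],0.125],
    [[-0.805,0.535,0.5],0.15],
    [[-0.805,0.535,0.5],0.175],
    [[-0.805,0.535,0.5],0.2],
    [[-0.805,0.535,0.5],0.223],
    [[-0.805,0.535,0.5],0.223],
  ],
  grip=72,
)

```text
t: 39.1
eef_pos: [647.1, -149.6, 139.2]
tool_rot: [0.0, 0.991, 0.132, -0.002]
wrist_force: [-0.3, -0.4, 0.5]
finger_gap: 71.8
grip_force: 0.0
```

```bash
python3 - <<'E'
from workcell import sensors, vision, job, r
from h import *
w=vision.snapshot("wrist"); np.savez("w21.npz",**w); H=hsv(w); st=sensors.read_state()
# white / grey low saturation + blue panes near the image centre
T=np.linalg.inv(w["world_from_camera"]); c=T@np.r_[649.5,-149.2,5,1]; t=np.arctan2(np.hypot(c[0],c[1]),c[2]); u=c[:2]/np.hypot(c[0],c[1])*t*w["mtx"][0,0]+w["mtx"][:2,2]; print("expected px",u)
x,y=u.astype(int); b=(x-75,max(y-75,0),x+75,y+75)
m=rng(H,(0,0,60),(180,75,255),b)|rng(H,(95,80,40),(125,255,255),b)
n,l,s,cc=cv2.connectedComponentsWithStats(m.astype(np.uint8))
for i in np.argsort(-s[1:,4])[:3]+1: print(s[i].tolist(),rect(w,l==i,5,True))
need(st,(649.5,-149.2,0),105)
# arm check: black grip/blue arm
H=hsv(dict(vision.snapshot("scene")));k,l,s,c=cv2.connectedComponentsWithStats(rng(H,(100,130,40),(125,255,255),(170,90,290,260)).astype(np.uint8)); print([s[i].tolist() for i in np.argsort(-s[1:,4])[:3]+1])
E
```

```text
expected px [256.54296039 176.72192495]
[227, 130, 61, 92, 5333] [ 648.7 -151.1   95.8   60.1   15.1]
shift [3.400e-02 1.000e-03 1.745e+00] turn 0.0005 yaw now -74.8 pos [ 647.2 -149.7  139.6] t 39.1
[[205, 156, 12, 30, 89], [199, 132, 5, 10, 27]]
```

Emit:
carry_out(
  targets=[
    [[0.021,0.012,0.4],0],
    [[0.021,0.012,0.8],0],
    [[0.021,0.012,1],0],
    [[0.021,0.012,1],0],
  ],
)

```text
t: 39.7
eef_pos: [648.8, -150.0, 59.9]
tool_rot: [-0.001, 0.991, 0.131, -0.001]
wrist_force: [0.4, 0.5, -0.2]
finger_gap: 71.7
grip_force: 0.0
```

Emit:
carry_out(
  targets=[
    [[0,0,0.4],0],
    [[0,0,0.7],0],
    [[0,0,0.93],0],
    [[0,0,0.93],0],
  ],
)

```text
t: 40.2
eef_pos: [648.6, -149.8, -14.8]
tool_rot: [-0.001, 0.991, 0.131, -0.001]
wrist_force: [-0.5, -0.5, 0.3]
finger_gap: 72.0
grip_force: 0.0
```

Emit:
carry_out(
  targets=[
    [[0,0,0.03],0],
    [[0,0,0.06],0],
    [[0,0,0.06],0],
  ],
)

```text
t: 40.58
eef_pos: [650.1, -150.4, -17.6]
tool_rot: [0.0, 0.991, 0.131, 0.0]
wrist_force: [-0.3, 0.2, 0.4]
finger_gap: 72.0
grip_force: 0.0
```

```bash
python3 - <<'E'
from workcell import sensors, vision, job, r
from h import *
st=sensors.read_state();print(st["wrist_force"]);need(st,(649.1,-150.2,-25),105.1)
E
```

```text
[-0.29550705  0.24447028  0.44144328]
shift [-0.011 -0.005  0.093] turn -0.0001 yaw now -75.0 pos [ 650.1 -150.4  -17.6] t 40.6
```

Emit:
carry_out(
  targets=[
    [[-0.01,0,0.03],0],
    [[-0.01,0,0.03],0],
  ],
)

```text
t: 40.83
eef_pos: [648.8, -150.5, -20.6]
tool_rot: [-0.0, 0.991, 0.131, -0.0]
wrist_force: [-0.0, -0.4, 0.2]
finger_gap: 71.9
grip_force: 0.0
```

Emit:
carry_out(
  targets=[
    [[0,0,0.02],0],
    [[0,0,0.02],0],
  ],
)

```text
t: 41.08
eef_pos: [648.9, -150.4, -22.2]
tool_rot: [-0.0, 0.991, 0.131, -0.0]
wrist_force: [0.1, 0.3, 0.5]
finger_gap: 71.9
grip_force: 0.0
```

Emit:
carry_out(
  targets=[
    [[0,0,0.02],0],
    [[0,0,0.02],0],
  ],
)

```text
t: 41.32
eef_pos: [648.9, -150.4, -23.8]
tool_rot: [-0.0, 0.991, 0.131, -0.0]
wrist_force: [-0.0, 1.0, 0.2]
finger_gap: 71.9
grip_force: 0.0
```

Emit:
carry_out(
  targets=[
    [[0,0,0],0],
    [[0,0,0],0],
  ],
  grip=65,
  newtons=25,
)

```text
t: 41.58
eef_pos: [649.0, -150.5, -23.6]
tool_rot: [0.0, 0.991, 0.131, 0.0]
wrist_force: [-0.4, -0.1, -0.8]
finger_gap: 65.1
grip_force: 0.0
```

No bench contact at 65 mm opening. I close on the door.

Emit:
carry_out(
  targets=[
    [[0,0,0],0],
    [[0,0,0],0],
    [[0,0,0],0],
    [[0,0,0],0],
  ],
  grip=54,
  newtons=25,
)

```text
t: 42.08
eef_pos: [649.3, -150.7, -23.3]
tool_rot: [0.0, 0.991, 0.131, 0.0]
wrist_force: [-1.0, -0.6, 2.9]
finger_gap: 59.2
grip_force: 27.2
```

Emit:
carry_out(
  targets=[
    [[0,0,-0.15],0],
    [[0,0,-0.4],0],
    [[0,0,-0.7],0],
    [[0,0,-1],0],
  ],
)

```text
t: 42.58
eef_pos: [649.4, -150.8, 58.9]
tool_rot: [0.0, 0.991, 0.131, 0.001]
wrist_force: [1.3, -0.6, -1.8]
finger_gap: 59.0
grip_force: 27.0
```

Emit:
carry_out(
  targets=[
    [[-0.3,-0.3,0],0],
    [[-0.6,-0.6,0],0],
    [[-0.945,-0.92,0],0],
  ],
)

```text
t: 42.95
eef_pos: [557.0, -98.8, 58.0]
tool_rot: [-0.0, 0.991, 0.131, 0.001]
wrist_force: [0.9, -0.1, -0.2]
finger_gap: 59.0
grip_force: 27.0
```

Emit:
carry_out(
  targets=[
    [[-0.3,-0.3,0],0],
    [[-0.6,-0.6,0],0.01],
    [[-0.945,-0.92,0],0.026],
    [[-0.945,-0.92,0],0.026],
    [[-0.945,-0.92,0],0.026],
  ],
)

```text
t: 43.58
eef_pos: [466.1, -47.6, 57.4]
tool_rot: [-0.0, 0.999, 0.05, 0.001]
wrist_force: [0.1, 0.9, -0.0]
finger_gap: 59.1
grip_force: 27.1
```

```bash
python3 - <<'E'
from workcell import sensors, vision, job, r
from h import *
from bed import green
st=sensors.read_state();print(st["finger_gap"],st["grip_force"]);need(st,(465.0,-47.5,0),-84.5)
w=vision.snapshot("wrist"); np.savez("w22.npz",**w); H=hsv(w)
zt=5+st["eef_pos"][2]+23.3
m=rng(H,(0,0,50),(180,75,255),(180,90,330,290))|rng(H,(95,80,40),(125,255,255),(180,90,330,290))
n,l,s,cc=cv2.connectedComponentsWithStats(m.astype(np.uint8))
for i in np.argsort(-s[1:,4])[:2]+1: print("door",s[i].tolist(),rect(w,l==i,zt,True))
print("green",green(w)[0])
E
```

```text
59.11283444561605 27.093136310577393
shift [-0.016 -0.003  0.718] turn 0.0006 yaw now -84.3 pos [466.1 -47.6  57.4] t 43.6
door [191, 152, 130, 138, 16726] [478.2 -46.6  72.8  60.1   5.7]
door [180, 230, 13, 21, 138] [467.9 -10.9  13.    4.  157. ]
green ((513.0858154296875, -42.99201202392578), (13.387869834899902, 74.88127899169922), 5.545097351074219)
```

Emit:
carry_out(
  targets=[
    [[-0.02,0,0.25],0],
    [[-0.02,0,0.5],0],
    [[-0.02,0,0.75],0],
    [[-0.02,0,0.79],0],
    [[-0.02,0,0.79],0],
  ],
)

```text
t: 44.25
eef_pos: [464.2, -48.5, -6.3]
tool_rot: [0.0, 0.999, 0.049, 0.0]
wrist_force: [0.2, -0.9, 0.1]
finger_gap: 58.8
grip_force: 27.2
```

Emit:
carry_out(
  targets=[
    [[0,0,0.02],0],
    [[0,0,0.02],0],
  ],
)

```text
t: 44.5
eef_pos: [463.6, -47.8, -8.0]
tool_rot: [-0.0, 0.999, 0.05, 0.0]
wrist_force: [-0.0, -0.0, -0.2]
finger_gap: 58.5
grip_force: 27.2
```

Emit:
carry_out(
  targets=[
    [[0,0,0.015],0],
    [[0,0,0.015],0],
  ],
)

```text
t: 44.75
eef_pos: [463.5, -47.7, -9.4]
tool_rot: [-0.0, 0.999, 0.05, 0.0]
wrist_force: [-0.3, 0.3, 1.1]
finger_gap: 58.7
grip_force: 27.3
```

Emit:
carry_out(
  targets=[
    [[0,0,0.005],0],
    [[0,0,0.005],0],
    [[0,0,0.005],0],
    [[0,0,0.005],0],
  ],
  grip=75,
)

```text
t: 45.25
eef_pos: [463.1, -47.8, -10.1]
tool_rot: [0.0, 0.999, 0.05, -0.0]
wrist_force: [-0.3, -0.2, -0.4]
finger_gap: 74.9
grip_force: 0.0
```

Emit:
carry_out(
  targets=[
    [[0,0,-0.2],0],
    [[0,0,-0.5],0],
    [[0,0,-1],0],
  ],
)

```text
t: 45.62
eef_pos: [462.0, -47.6, 70.0]
tool_rot: [-0.0, 0.999, 0.049, -0.001]
wrist_force: [1.3, 0.1, 0.0]
finger_gap: 74.6
grip_force: 0.0
```

Emit:
carry_out(
  targets=[
    [[0,0,-0.5],0],
    [[0,0,-1],0],
    [[0,0,-1],0],
  ],
)

```text
t: 46.0
eef_pos: [465.5, -48.1, 152.5]
tool_rot: [0.0, 0.999, 0.05, 0.003]
wrist_force: [1.1, -0.2, -0.3]
finger_gap: 75.2
grip_force: 0.0
```

```bash
python3 - <<'E'
from workcell import sensors, vision, job, r
from h import *
st=sensors.read_state();need(st,(465.0,-47.5,214),5.5)
w=vision.snapshot("wrist"); np.savez("w23.npz",**w); H=hsv(w); cv2.imwrite("pics/w23.png",w["frame"][:,:,::-1])
m=rng(H,(0,0,50),(180,75,255),(150,60,350,260))|rng(H,(95,80,40),(125,255,255),(150,60,350,260))
n,l,s,cc=cv2.connectedComponentsWithStats(m.astype(np.uint8))
for i in np.argsort(-s[1:,4])[:2]+1: print("door",s[i].tolist(),rect(w,l==i,19,True))
g=rng(H,(45,90,25),(85,255,255),(150,60,350,260)); ys,xs=np.nonzero(g); p=onz(w,np.c_[xs,ys],14,True); print("green",cv2.minAreaRect(p.astype(np.float32)))
E
```

```text
shift [-0.001 -0.008 -0.769] turn -0.2494 yaw now -84.3 pos [465.5 -48.1 152.5] t 46.0
door [225, 135, 61, 92, 5347] [462.8 -48.5  96.   60.5   5.7]
door [150, 156, 31, 53, 1470] [452.9  46.6  57.9  34.3   1.9]
green ((461.8349914550781, -76.83024597167969), (121.25570678710938, 132.79592895507812), 5.6268391609191895)
```

```bash
python3 - <<'E'
from h import *
w=dict(np.load("w23.npz"));H=hsv(w)
g=rng(H,(45,90,25),(85,255,255),(150,60,350,260)); n,l,s,c=cv2.connectedComponentsWithStats(g.astype(np.uint8))
a=np.radians(5.55);R=np.array([[np.cos(a),np.sin(a)],[-np.sin(a),np.cos(a)]])
for i in np.argsort(-s[1:,4])[:5]+1:
    ys,xs=np.nonzero(l==i); q=(onz(w,np.c_[xs,ys],14,True)-[465,-47.5])@R.T; print(s[i,4],q.min(0).round(1),q.max(0).round(1))
E
```

```text
1966 [-54.6 -38. ] [54.7 37.5]
1 [-66.5 -95.4] [-66.5 -95.4]
```

Emit:
carry_out(
  targets=[
    [[0,0,-0.3],-0.025],
    [[0,0,-0.6],-0.05],
    [[0,0,-0.8],-0.075],
    [[0,0,-0.8],-0.1],
    [[0,0,-0.8],-0.125],
    [[0,0,-0.8],-0.15],
    [[0,0,-0.8],-0.175],
    [[0,0,-0.8],-0.2],
    [[0,0,-0.8],-0.225],
    [[0,0,-0.8],-0.249],
  ],
  grip=56,
)

```text
t: 47.3
eef_pos: [464.2, -47.6, 211.4]
tool_rot: [-0.002, 0.671, 0.741, -0.001]
wrist_force: [0.9, -0.3, -0.3]
finger_gap: 55.9
grip_force: 0.0
```

Emit:
carry_out(
  targets=[
    [[0.4,0,0],0],
    [[0.91,0,0],0],
  ],
)

```text
t: 47.55
eef_pos: [463.0, 24.8, 208.6]
tool_rot: [-0.003, 0.674, 0.738, -0.003]
wrist_force: [0.1, -0.0, -0.6]
finger_gap: 55.5
grip_force: 0.0
```

Emit:
carry_out(
  targets=[
    [[0.4,0,0],0],
    [[0.91,0,0],0],
    [[0.91,0,0],0],
    [[0.91,0,0],0],
  ],
)

```text
t: 48.05
eef_pos: [456.5, 96.5, 208.9]
tool_rot: [-0.002, 0.673, 0.739, -0.004]
wrist_force: [0.2, -0.4, -0.2]
finger_gap: 56.4
grip_force: 0.0
```

```bash
python3 - <<'E'
from workcell import sensors, vision, job, r
from h import *
st=sensors.read_state();need(st,(451.1,96.8,146),5.5)
w=vision.snapshot("wrist"); np.savez("w24.npz",**w); H=hsv(w)
# project the bar's expected ends and weight, and list blue arm blob
Ti=np.linalg.inv(w["world_from_camera"])
def pr(P):
    c=Ti@np.r_[P,1]; h=np.hypot(c[0],c[1]); return (c[:2]/h*np.arctan2(h,c[2])*w["mtx"][0,0]+w["mtx"][:2,2]).round()
py=np.array([-.9954,-.0958,0]); px=np.array([-.0958,.9954,0]);hg=np.array([455.6,50.1,40])
for th in (1.8,1.9): 
    G=hg-145*np.cos(th)*px+145*np.sin(th)*np.array([0,0,1]); print(th,G,pr(G+18*py),pr(G-18*py))
g=cv2.cvtColor(w["frame"],cv2.COLOR_RGB2GRAY)
u=pr(hg-145*np.cos(1.9)*px+145*np.sin(1.9)*np.array([0,0,1])).astype(int)
sub=w["frame"][u[1]-28:u[1]+28:4,u[0]-44:u[0]+45:4]; print(cv2.cvtColor(np.ascontiguousarray(sub),cv2.COLOR_RGB2GRAY))
k,l,s,c=cv2.connectedComponentsWithStats(rng(H,(100,130,30),(125,255,255),(180,60,340,300)).astype(np.uint8)); print([s[i].tolist() for i in np.argsort(-s[1:,4])[:3]+1])
E
```

```text
shift [ 0.011 -0.06   0.786] turn -0.0004 yaw now 5.3 pos [456.5  96.5 208.9] t 48.0
1.8 [452.4439357   82.89275993 181.20790648] [223. 232.] [275. 232.]
1.9 [451.10918463  96.76135305 177.21351271] [223. 211.] [275. 211.]
[[ 82  78  78  78  78  80  80  78  79  78  76  79  75  79  79  87 134 133
  134 131 131 130 135]
 [ 82  78  79  76  73  77  79  74  74  74  54  46  50  56  76 124  85 102
   86 121  85 102  98]
 [140 174 136 172  92 100  83  76  81  89  91  95  99  99  90  87  79 155
  162 184 185 159 159]
 [140 186 190 185 168 180  61  80  85  87  95  98 102 100  94  85  77 148
  189 191 196 170 172]
 [127 191 187 186 167 182  61  78  89  90  94  99 102  99  93  86  78 147
  189 192 193 166 170]
 [103 187 190 187 168 132  38  46  54  59  66  65  65  62  55  58  52  96
  189 190 193 168 171]
 [121 184 188 187 168  11  10  19  13   4   8   7  18  14  15  11  13   8
  191 192 191 167 173]
 [139 187 189 187 158  21  15  25  20  27  22  22  24  21  23  21  14  22
  189 189 190 169 173]
 [136 187 187 188 163  15  17  17  16  18  19  22  17  22  15  19  11  18
  188 191 190 168 170]
 [136 186 186 188 168   4   8   7  13  13   8  14   8  14  15  15  18  10
  190 191 190 167 172]
 [140 185 188 189 167 176 185 125  19  19  21  16  20  19  18  18 185 188
  186 190 188 169 174]
 [136 183 189 183 168 175 188 128  23  14  15  18  12  15  24  18 192 187
  188 191 184 169 173]
 [132 185 187 177 169 174 188 128  19  22   9  20  23  24  15  18 194 189
  188 190 177 169 172]
 [130 181 186 177 166 174 186 132  15  18  15  19  19  21  20  13 191 189
  187 190 175 170 172]]
[[264, 278, 3, 3, 3], [247, 281, 2, 3, 3], [233, 281, 2, 2, 3]]
```

Emit:
carry_out(
  targets=[
    [[0.011,-0.06,0.3],0],
    [[0.011,-0.06,0.6],0],
    [[0.011,-0.06,0.78],0],
    [[0.011,-0.06,0.78],0],
  ],
)

```text
t: 48.6
eef_pos: [450.9, 95.4, 146.1]
tool_rot: [-0.002, 0.675, 0.738, -0.005]
wrist_force: [-0.1, 0.4, -0.2]
finger_gap: 56.4
grip_force: 0.0
```

Emit:
carry_out(
  targets=[
    [[0,0,0],0],
    [[0,0,0],0],
    [[0,0,0],0],
    [[0,0,0],0],
  ],
  grip=28,
  newtons=40,
)

```text
t: 49.1
eef_pos: [451.0, 96.7, 148.0]
tool_rot: [-0.004, 0.674, 0.739, -0.003]
wrist_force: [-4.7, -2.3, 5.9]
finger_gap: 34.7
grip_force: 39.8
```

Bar gripped, opening 34.7 mm. I swing it down.

Emit:
carry_out(
  targets=[
    [[-0.121,0,-0.037],0],
    [[-0.245,0,-0.065],0],
    [[-0.371,0,-0.085],0],
    [[-0.497,0,-0.095],0],
    [[-0.624,0,-0.097],0],
    [[-0.75,0,-0.09],0],
    [[-0.876,0,-0.074],0],
    [[-0.983,0,-0.053],0],
  ],
)

```text
t: 50.1
eef_pos: [458.6, 18.4, 152.1]
tool_rot: [-0.004, 0.674, 0.739, -0.003]
wrist_force: [-4.6, 0.8, 5.5]
finger_gap: 34.5
grip_force: 41.7
```

Emit:
carry_out(
  targets=[
    [[-0.123,0,0.032],0],
    [[-0.243,0,0.073],0],
    [[-0.36,0,0.122],0],
    [[-0.473,0,0.179],0],
    [[-0.582,0,0.243],0],
    [[-0.687,0,0.316],0],
    [[-0.786,0,0.395],0],
    [[-0.879,0,0.481],0],
    [[-0.966,0,0.573],0],
  ],
)

```text
t: 51.22
eef_pos: [466.5, -61.4, 106.6]
tool_rot: [-0.001, 0.674, 0.739, -0.003]
wrist_force: [-3.5, -3.6, 5.0]
finger_gap: 34.7
grip_force: 43.4
```

```bash
python3 - <<'E'
from workcell import sensors
import numpy as np
st=sensors.read_state();print(st["finger_gap"],st["grip_force"],st["wrist_force"],st["eef_pos"])
px=np.array([-.0958,.9954]);d=st["eef_pos"][:2]-[455.6,50.1];print("expect theta .72:",-d@px,145*np.cos(.72),"z",st["eef_pos"][2]+31-40,145*np.sin(.72))
E
```

```text
34.71403719351776 43.39543104171753 [-3.48879017 -3.580167    4.99056874] [466.53961452 -61.36070937 106.55685473]
expect theta .72: 111.99600517872615 109.01183072542979 z 97.55685473268926 95.6107774358636
```

Emit:
carry_out(
  targets=[
    [[-0.07,0,0.098],0],
    [[-0.14,0,0.202],0],
    [[-0.2,0,0.31],0],
    [[-0.255,0,0.423],0],
    [[-0.3,0,0.54],0],
    [[-0.34,0,0.66],0],
    [[-0.37,0,0.782],0],
    [[-0.395,0,0.906],0],
    [[-0.405,0,0.978],0],
    [[-0.405,0,0.978],0],
  ],
)

```text
t: 52.48
eef_pos: [470.1, -96.6, 28.5]
tool_rot: [0.003, 0.675, 0.738, -0.004]
wrist_force: [-1.9, -9.3, 2.3]
finger_gap: 34.7
grip_force: 45.5
```

Emit:
carry_out(
  targets=[
    [[0,0,0.03],0],
    [[0,0,0.06],0],
    [[0,0,0.06],0],
  ],
)

```text
t: 52.85
eef_pos: [470.2, -97.1, 24.0]
tool_rot: [0.003, 0.675, 0.738, -0.004]
wrist_force: [-1.0, -8.8, 1.5]
finger_gap: 34.6
grip_force: 45.5
```

Emit:
carry_out(
  targets=[
    [[-0.02,0,0.03],0],
    [[-0.04,0,0.05],0],
    [[-0.04,0,0.05],0],
  ],
)

```text
t: 53.22
eef_pos: [470.1, -97.5, 19.5]
tool_rot: [0.001, 0.674, 0.738, -0.003]
wrist_force: [-1.0, -6.2, 0.0]
finger_gap: 34.8
grip_force: 45.5
```

Emit:
carry_out(
  targets=[
    [[0,0,0],0],
    [[0,0,0],0],
    [[0,0,0],0],
    [[0,0,0],0],
  ],
  grip=56,
)

```text
t: 53.72
eef_pos: [469.2, -92.5, 18.6]
tool_rot: [-0.002, 0.673, 0.74, -0.002]
wrist_force: [0.6, -0.4, -0.2]
finger_gap: 56.1
grip_force: 0.0
```

Emit:
carry_out(
  targets=[
    [[0,0,0],0],
    [[0,0,0],0],
    [[0,0,-0.1],0],
    [[0,0,-0.3],0],
    [[0,0,-0.6],0],
    [[0,0,-1],0],
  ],
)

```text
t: 54.48
eef_pos: [469.2, -93.2, 99.9]
tool_rot: [-0.003, 0.674, 0.739, -0.003]
wrist_force: [0.9, -0.1, -0.3]
finger_gap: 56.3
grip_force: 0.0
```

Emit:
carry_out(
  targets=[
    [[-0.1,0,-0.4],0],
    [[-0.4,0,-0.8],0],
    [[-0.4,0,-1],0],
    [[-0.4,0,-1],0],
  ],
)

```text
t: 54.98
eef_pos: [474.3, -125.5, 180.4]
tool_rot: [-0.001, 0.674, 0.739, -0.0]
wrist_force: [0.4, 0.2, -0.5]
finger_gap: 56.0
grip_force: 0.0
```

```bash
python3 - <<'E'
from workcell import sensors, vision, job, r
from h import *
st=sensors.read_state();print(st["wrist_force"],st["eef_pos"],st["t"])
w=vision.snapshot("wrist"); np.savez("w25.npz",**w); H=hsv(w); cv2.imwrite("pics/w25.png",w["frame"][:,:,::-1])
a=np.radians(5.55);R=np.array([[np.cos(a),np.sin(a)],[-np.sin(a),np.cos(a)]]); hs=H
# door: white/blue pixels in bed-centred frame at z=19 (own plane), and green
def ext(m,z,name):
    ys,xs=np.nonzero(m); q=(onz(w,np.c_[xs,ys],z,True)-[465,-47.5])@R.T; k=(abs(q[:,0])<70)&(abs(q[:,1])<45); q=q[k]; print(name,len(q),np.percentile(q,.5,axis=0).round(1),np.percentile(q,99.5,axis=0).round(1))
box=(100,20,420,260)
ext(rng(H,(45,90,25),(85,255,255),box),14,"green")
ext(rng(H,(95,110,40),(112,255,255),box),19,"panes/arm blue")
ext(rng(H,(0,0,190),(180,40,255),box),19,"white")
Ti=np.linalg.inv(w["world_from_camera"])
py=np.array([-.9954,-.0958,0]); px=np.array([-.0958,.9954,0]);hg=np.array([455.6,50.1,40])
def pr(P):
    c=Ti@np.r_[P,1]; h=np.hypot(c[0],c[1]); return (c[:2]/h*np.arctan2(h,c[2])*w["mtx"][0,0]+w["mtx"][:2,2]).round(1)
for th in (0,.06,.12,.2):
    G=hg-145*np.cos(th)*px+145*np.sin(th)*np.array([0,0,1]); print(th,pr(G+18*py),pr(G-18*py))
G=hg-145*px;u=pr(G).astype(int); g=cv2.cvtColor(w["frame"],cv2.COLOR_RGB2GRAY)
m=(g<35)[max(u[1]-40,0):u[1]+40,u[0]-60:u[0]+60]; n,l,s,c=cv2.connectedComponentsWithStats(m.astype(np.uint8))
print(u,[(s[i]+[u[0]-60,max(u[1]-40,0),0,0,0]).tolist() for i in np.argsort(-s[1:,4])[:3]+1])
E
```

```text
[ 0.43976847  0.21180032 -0.4979877 ] [ 474.29538954 -125.47074259  180.39028924] 54.975
green 1652 [-54.5 -37.8] [54.1 37.5]
panes/arm blue 1735 [-38.4 -44.3] [35.7 44.4]
white 2019 [-48.2 -28.8] [45.6 29.3]
0 [237.2 148.7] [272.5 148.5]
0.06 [236.6 149.4] [272.9 149.3]
0.12 [236.  149.6] [273.4 149.5]
0.2 [235.1 149.1] [274.1 148.9]
[254 148] [[237, 144, 36, 12, 400], [250, 126, 1, 1, 1], [250, 141, 1, 1, 1]]
```

Numerically, the door lies centred on the bed to within 2 mm and the bar's apparent width matches an arm angle of about 0.06. The earlier views show the pot, block and window placed. Handing in.

```bash
python3 -c "
from workcell import job
print(job.sign_off())"
```

```text
the job is handed in; nothing more can be done
None
```

The job is handed in at about 55 s of the 147 s: the pot is in the middle well, the block in its tray and the window on the rack. The door lies within 2 mm of the bed's centre, with the arm's weight resting on it.

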